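# Walk the station power supply home into its desk cradle

## Task

Lift the aerial switch box out of the cradle and set it down gently, flat and knob up, in the open grey tray. Then walk the heavy power supply forward into the cradle with short alternating fingertip pushes on its two rear rubber corner blocks, several on each and nowhere else on it (keep off the connectors between them), never letting it slew far askew, until it sits square and fully home against the cradle's front lip. Leave everything else on the desk undisturbed, and let go of everything at the end.

Things in the scene. Friction and masses are not known exactly. Their poses are not given: they have to be found in the camera images.
- cradle_home (a point): Where the power supply's centre is when home, 28 mm above the desk, in the dark steel cradle screwed to the desk. x points the way the power supply must go (away from the robot, turned up to 15 degrees either way), y left, z up. It is midway between the rails and 65 mm short of the inner face of the front lip.
- cradle: The cradle, no floor, with slippery rails; origin at desk height under cradle_home, same axes. Two straight rails, inner faces at y = +-95 mm (+-93 mm at the mouth), 10 mm thick, 25 mm high, x from -50 to +70 mm. Mouth at -x, where the rails flare outwards to x = -93 mm, y = +-112 mm. The front lip (inner face x = +65 mm, 12 mm thick, 25 mm high) stops the power supply.
- psu_center (a point): Centre of the power supply: loose black box 130 mm deep (x, corner blocks included), 170 mm wide (y), 56 mm high, flat-bottomed, about 1.6 kg (1.2 to 2.1), high friction on the desk, too wide to grasp. x points forward, from its rear (the connector side, towards the robot) to its front; y left; z up. It starts just outside the cradle's mouth, up to 15 degrees askew.
- left_corner: Black rubber block at the rear left corner of the power supply (left as seen from the robot). Origin at the block's centre, 58 mm behind and 71 mm to the left of the power supply's centre, 28 mm above its underside. Block 14 mm deep (x) by 28 mm wide (y) by 56 mm high; its rear face, to be pushed, is 65 mm behind the centre.
- right_corner: The same rubber block at the rear right corner, 58 mm behind and 71 mm to the right of the power supply's centre.
- connectors: Plate with two brass terminals and a round fan guard on the rear panel between the corner blocks, 100 mm wide; origin on the rear panel, 51 mm behind the power supply's centre. The terminals end 2 mm short of the plane of the corner blocks' rear faces. Not to be touched.
- psu: The power supply again, origin at the centre of its underside, same axes. A push on one corner turns it as well as advancing it: pushing the left corner turns its front to the right, and the other way about. Its top and sides are not to be pressed.
- switch_center (a point): Centre of the aerial switch box: loose aluminium box 95 mm long (x), 48 mm wide (y), 40 mm high, 0.28 kg, with a black round knob (28 mm across, 14 mm high) on top. This point is half-way up the box, 20 mm above its underside. It starts lying between the cradle's rails, long axis within 25 degrees of the cradle's x axis.
- aerial_switch: The aerial switch box again, origin at the centre of its underside.
- tray_in (a point): Centre of the inner floor of the open grey plastic tray fixed on the desk, to the left or right of the cradle: 150 mm (x) by 130 mm (y) outside, 30 mm high, walls 4 mm, floor 5 mm above the desk. The wooden loudspeaker (120 x 125 x 160 mm high) stands at the same place on the other side.
- tray: The grey tray, origin under its centre at desk height.
- morse_key: Bystander: brass morse key on a wooden base 85 x 56 mm, 48 mm high, left of the cradle mouth and the power supply. Origin under its centre.
- multimeter: Bystander: yellow multimeter lying flat, 130 x 64 mm, 35 mm high, right of the power supply. Origin under its centre.
- handheld: Bystander: handheld radio standing upright, 36 x 58 mm, 180 mm high with its stub aerial, left of the cradle's far end. Origin under its centre.
- mug: Bystander: white mug, 76 mm across, 90 mm high, right of the cradle's far end. Origin under its centre.
- screwdriver: Bystander: screwdriver 170 mm long lying at the front right of the desk.
- spray_can: Bystander: spray can 52 mm across, 150 mm high, far right.

How it is judged:
By the outcome, as a careful person would: the job done as asked, in the order asked, and still so for the second after the job is handed in, with the robot touching nothing.
It also fails if it takes over 72 s, if anything falls off the work surface, if the arm or the gripper's body presses on something with over 40 N, if the wrist force passes 120 N, or if a joint passes its speed limit or range.

## Robot

A 6-joint arm with a two-finger parallel gripper is mounted at the origin on the work surface. World frame = base frame: x ahead of the robot, y to its left, z up, the work surface at z = 0. Lengths are in m, angles in rad, forces in N, time in s.
With the tool pointing down it reaches from about 0.3 to 0.775 m from the base axis. Payload 14.6 kg.
Tool frame: the origin (TCP) lies at the very end of the fingers, on their centre line; the grasp point (between the pads) lies 19 mm behind it; y points along the fingers, x is the direction in which the jaws open and shut, and the axes are right-handed (so a half turn about y gives the same grasp; the last joint's range is limited). The gripper opens to 94 mm and grips with 3 to 60 N. Pads are 16 mm wide; open, the fingers measure 119 mm over their backs; the gripper's body (75 mm by 177 mm) begins 78 mm behind the grasp point.
Start: joints at [-1.269, 0.3, 1.521, -0, 1.321, -0.067], TCP at [0.198, -0.513, 0.205] pointing down, gripper open.
Joint ranges: [-3.03, 3.03], [-0.79, 2.21], [0.23, 2.52], [-1.04, 4.18], [0, 3.07], [-2.55, 2.55]. Speed limits (rad/s): [2.22, 2.22, 2.57, 3.14, 3.14, 3.14].

## Interface

Orientations are given as [roll, pitch, yaw] about the fixed x, y, z axes, in that order (R = Rz(yaw) Ry(pitch) Rx(roll)).
In Python, from station import get_obs, cams, hand_in gives the robot as it stands. The module is installed in compiled form; this text tells all that it offers.
- The arm moves only by the tool step_arm, never from a script. Its argument "plan" is a list of rows, each an object with "grip": the closure, from -1 (fully open) to 1 (shut), so that 0 is half open; "slide": the shift along the tool's x, y, z in m, a list of three; "spin": the turn about the tool's y in degrees. A call has 1 to 20 rows; each row shifts and turns the commanded pose from where the row before left it, along the tool's axes as they then stand; what a row does not reach is not made up. A row lasts 1/12 s, in which the tool goes at most 41.7 mm and 7.16 degrees, less where a joint would pass 70% of its speed; a pose out of reach is approached as far as the arm can. A call is refused whole if a number of a shift passes 0.0417 or a number of a turn 7.16, either way. A call with a gripper value outside its range is refused whole. The fingers move at their own pace and stop on an object; "force" is the grip in N (left out, the last holds). Time passes only in rows, so rows that do not move let the fingers close. It gives the time, the measured TCP pose, the force and the opening at its end, in the units of the state.
- get_obs(): the state, without advancing time (a new reading comes with each control period).
- cams.camera(name): name is "side" or "top" or "wrist"; returns the picture (480x640x3 uint8, blue, green, red); there is no depth.
- cams.calibration(name): a dict with "K" (3x3 intrinsics, pixels), "T" (4x4, takes a point from camera to world coordinates). Camera axes: x right, y up, looking along -z (the intrinsics and any distortion apply to the point x, -y, -z); pixel columns grow to the right and rows downward; lengths in m; the calibration is good to about 2 mm. A picture is of the moment at which its call begins: read the wrist's pose just before it. calibration takes no time and is no camera call; for the wrist camera it gives the pose at the moment of the call.
- hand_in(): hands the job in, once; it reports no verdict.
The state is a dict: "time_s": time; "qpos": joint angles; "joint_vel": joint speeds; "tau": joint torques, N m; "ee_pos": TCP position; "eef_rot": TCP orientation; "force": force on the tool from outside, world axes, zero at the start; "moment": the same for the moment, N m; "grip_width": finger opening in m.
Only numpy, scipy, OpenCV 4.12 (cv2) and the standard library are available. Lean on these libraries where they do the work, as an engineer would, in place of code of your own. Each camera call takes 0.05 s, during which the arm holds its last target.

## Working session

There is one attempt and no reset: what is moved stays moved. The work goes in short steps, Python scripts to look and compute and a tool call to move; the robot and the scene stay as the last step left them, time stands still between calls to the robot, and variables do not carry over. Pictures are saved under pics/ and viewed, and the job is handed in when it is done.

Besides the shell and the picture viewer there is one more tool, called after "Call:" as name([rows], argument=value, ...), one row to a line, values as JSON. step_arm: Moves the arm, as the interface text tells. Its arguments: {"type":"object","properties":{"plan":{"type":"array","items":{"type":"object","properties":{"grip":{"type":"number"},"slide":{"type":"array","items":{"type":"number"}},"spin":{"type":"number"}}}},"force":{"type":"number"}},"required":["plan"]}

```bash
mkdir -p pics; ls; python3 - <<'E'
from station import get_obs,cams
import cv2,numpy as np
np.set_printoptions(precision=4,suppress=True)
print(get_obs())
for n in ["side","top","wrist"]:
    c=cams.calibration(n);print(n,c)
    cv2.imwrite(f"pics/{n}0.png",cams.camera(n))
E
```

```text
pics
{'time_s': 0.0, 'qpos': array([-1.2686,  0.3005,  1.5216,  0.    ,  1.3207, -0.0666]), 'joint_vel': array([-0.0016, -0.0002,  0.0006, -0.0003,  0.0014,  0.0004]), 'tau': array([  0.0011, -53.1807, -35.2738,   0.0709,   0.0244,  -0.0001]), 'ee_pos': array([ 0.1982, -0.5128,  0.2049]), 'eef_rot': array([-1.5707,  0.0012, -1.202 ]), 'force': array([ 0.3213, -0.3997, -0.4348]), 'moment': array([ 0.0408,  0.039 , -0.0162]), 'grip_width': 0.09388530360656788}
side {'K': array([[587.5883,   0.    , 329.1456],
       [  0.    , 587.5883, 237.0219],
       [  0.    ,   0.    ,   1.    ]]), 'T': array([[-0.996 ,  0.0512, -0.0726,  0.4332],
       [-0.0876, -0.7036,  0.7052,  0.9742],
       [-0.015 ,  0.7088,  0.7053,  1.1109],
       [ 0.    ,  0.    ,  0.    ,  1.    ]])}
top {'K': array([[576.4123,   0.    , 318.6372],
       [  0.    , 576.4123, 238.2137],
       [  0.    ,   0.    ,   1.    ]]), 'T': array([[ 0.0063,  0.9923, -0.1233,  0.3507],
       [-1.    ,  0.0055, -0.007 , -0.0607],
       [-0.0063,  0.1234,  0.9923,  1.5647],
       [ 0.    ,  0.    ,  0.    ,  1.    ]])}
wrist {'K': array([[341.9466,   0.    , 323.4103],
       [  0.    , 341.9466, 238.2238],
       [  0.    ,   0.    ,   1.    ]]), 'T': array([[ 0.3605,  0.8924,  0.2713,  0.2776],
       [-0.9328,  0.3455,  0.1028, -0.4822],
       [-0.002 , -0.2901,  0.957 ,  0.3853],
       [ 0.    ,  0.    ,  0.    ,  1.    ]])}
```

View pics/top0.png

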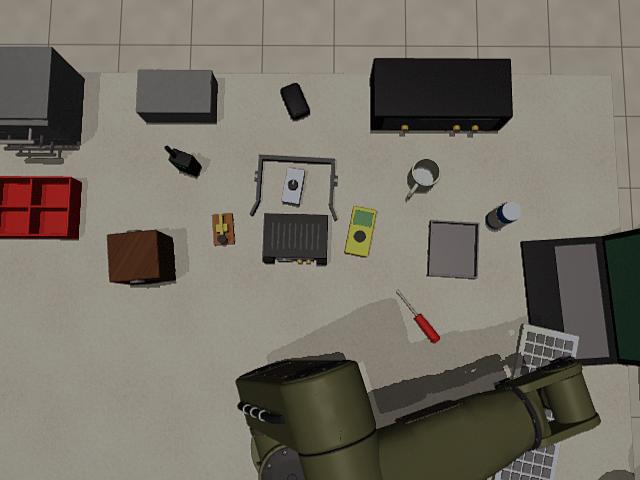

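View pics/side0.png

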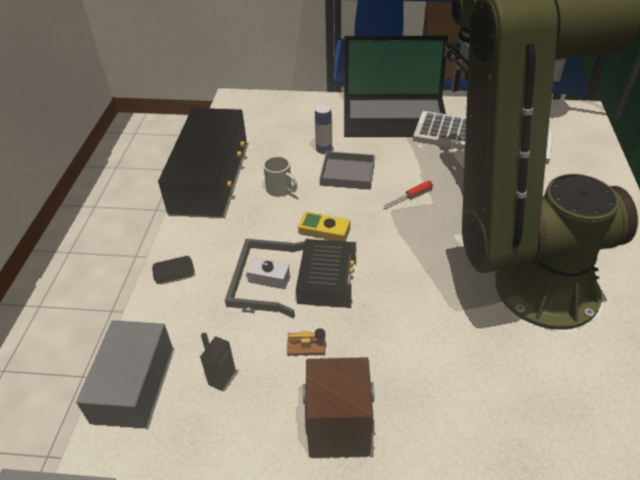

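View pics/wrist0.png

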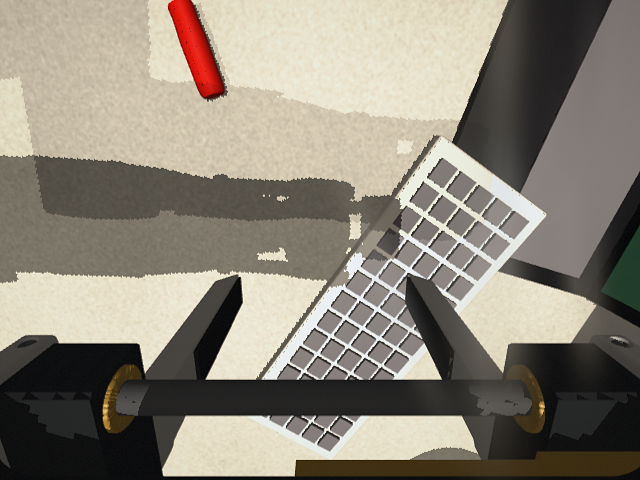

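The top view shows the switch box at about (293,186), the PSU at (295,238), the cradle lip at (297,158), the tray at (453,250) on the right side and the loudspeaker on the left. I'll zoom in and measure.

```bash
cat > h.py <<'E'
import numpy as np,cv2
from station import get_obs,cams
np.set_printoptions(precision=4,suppress=True)
def ray(cal,uv):
    K,T=cal["K"],cal["T"]
    d=np.linalg.inv(K)@np.array([uv[0],uv[1],1.0]); d=np.array([d[0],-d[1],-d[2]])
    return T[:3,3],T[:3,:3]@d
def onz(cal,uv,z):
    o,d=ray(cal,uv); return o+d*(z-o[2])/d[2]
def proj(cal,P):
    T=cal["T"];p=T[:3,:3].T@(np.array(P)-T[:3,3]);p=np.array([p[0],-p[1],-p[2]]);q=cal["K"]@p;return q[:2]/q[2]
def tri(c1,u1,c2,u2):
    a,d=ray(c1,u1);b,e=ray(c2,u2);s=np.linalg.lstsq(np.stack([d,-e],1),b-a,rcond=None)[0]
    return (a+d*s[0]+b+e*s[1])/2,np.linalg.norm(a+d*s[0]-b-e*s[1])
E
python3 - <<'E'
import cv2
t=cv2.imread("pics/top0.png")
cv2.imwrite("pics/top0z.png",cv2.resize(t[145:285,200:390],None,fx=4,fy=4,interpolation=cv2.INTER_CUBIC))
s=cv2.imread("pics/side0.png")
cv2.imwrite("pics/side0z.png",cv2.resize(s[220:330,210:400],None,fx=4,fy=4,interpolation=cv2.INTER_CUBIC))
E
```

```text
(no output)
```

View pics/top0z.png

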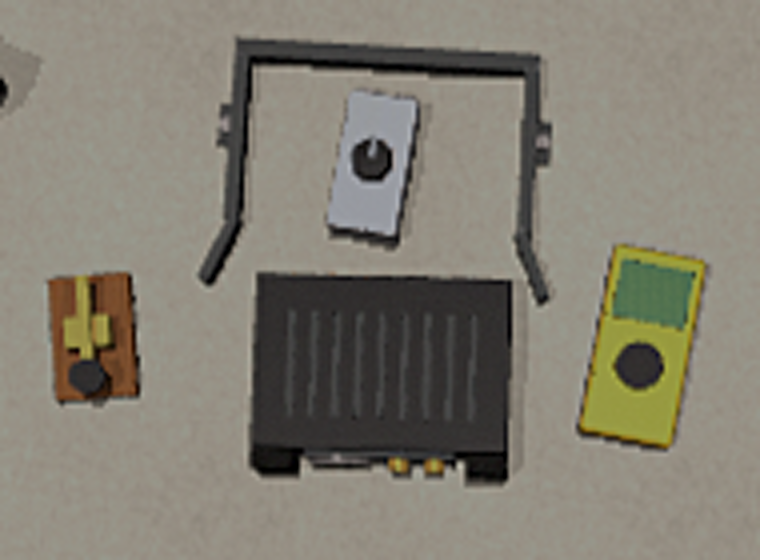

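View pics/side0z.png

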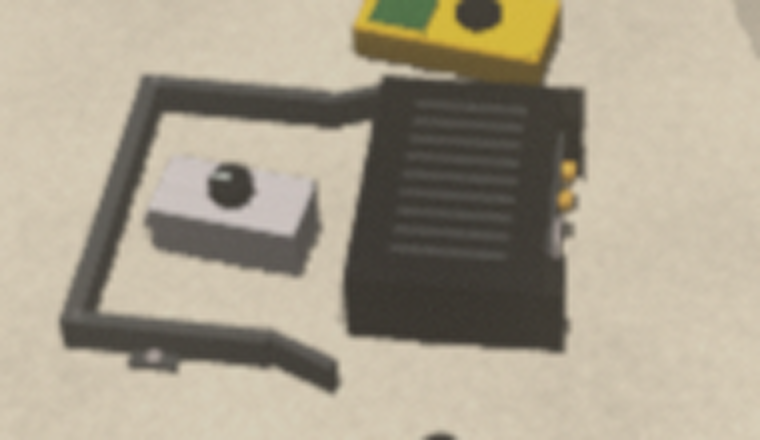

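```bash
cat >> h.py <<'E'
def deg(v): return np.degrees(np.arctan2(v[1],v[0]))
E
python3 - <<'E'
from h import *
c=cams.calibration("top")
f=lambda p,z:onz(c,(200+(p[0]+.5)/4-.5,145+(p[1]+.5)/4-.5),z)
L1,L2=f((238,38),.025),f((540,57),.025)
print("lip outer corners",L1,L2,np.linalg.norm(L1-L2),"axis yaw",deg(L1-L2)-90)
li=[f((250,60),.025),f((524,75),.025)];print("lip inner corners",li,np.linalg.norm(li[0]-li[1]),deg(li[0]-li[1])-90)
S=[f(p,.04) for p in [(348,90),(418,97),(397,235),(328,227)]]
print("switch",np.mean(S,0),"w",np.linalg.norm(S[0]-S[1]),np.linalg.norm(S[2]-S[3]),"l",np.linalg.norm(S[0]-S[3]),"yaw",deg(S[0]-S[3]),deg(S[1]-S[2]))
P=[f(p,.056) for p in [(257,273),(511,281)]]
print("psu front",P,np.linalg.norm(P[0]-P[1]),deg(P[0]-P[1])-90)
t=cv2.imread("pics/top0.png")
cv2.imwrite("pics/tray0z.png",cv2.resize(t[210:290,415:490],None,fx=7,fy=7,interpolation=cv2.INTER_CUBIC))
E
```

```text
lip outer corners [0.7736 0.1149 0.025 ] [ 0.7612 -0.0922  0.025 ] 0.20749632141448396 axis yaw -3.426258847472411
lip inner corners [array([0.7582, 0.1064, 0.025 ]), array([ 0.7485, -0.0813,  0.025 ])] 0.18794894441588855 -2.941529248704839
switch [0.6841 0.0206 0.04  ] w 0.04766908868478848 0.04672866494089292 l 0.09506324024454331 yaw -7.376284638843759 -7.928504836020682
psu front [array([0.6052, 0.0957, 0.056 ]), array([ 0.6007, -0.0728,  0.056 ])] 0.1685774717488304 -1.525535397608465
```

View pics/tray0z.png

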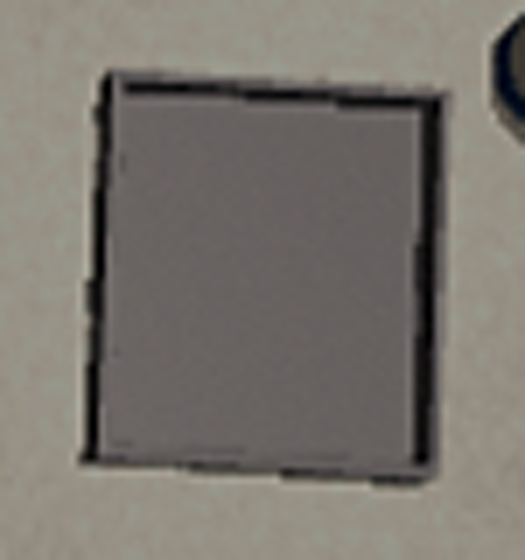

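```bash
python3 - <<'E'
from h import *
c=cams.calibration("top")
f=lambda p,z:onz(c,(415+(p[0]+.5)/7-.5,210+(p[1]+.5)/7-.5),z)
T=[f(p,.03) for p in [(108,72),(448,92),(432,480),(82,462)]]
T=np.array(T);print(T,T.mean(0),[np.linalg.norm(T[i]-T[i-1]) for i in range(4)],deg(T[0]-T[3]),deg(T[1]-T[2]))
E
```

```text
[[ 0.5929 -0.3491  0.03  ]
 [ 0.5858 -0.4794  0.03  ]
 [ 0.4369 -0.4691  0.03  ]
 [ 0.4429 -0.3366  0.03  ]] [ 0.5146 -0.4086  0.03  ] [np.float64(0.1504356251543676), np.float64(0.13042193736323263), np.float64(0.14923073498719483), np.float64(0.1326457138858645)] -4.760387721820345 -3.921653282346856
```

Call:
step_arm([
  {"grip": -1,"slide": [0,0,0],"spin": 5.7},
  {"grip": -1,"slide": [0,0,0],"spin": 5.7},
  {"grip": -1,"slide": [0,0,0],"spin": 5.7},
  {"grip": -1,"slide": [0,0,0],"spin": 5.7},
  {"grip": -1,"slide": [0,0,0],"spin": 5.9},
], force=25)

```text
time_s: 0.57
ee_pos: [0.1982, -0.5129, 0.2052]
eef_rot: [-1.571, 0.0, -1.708]
force: [0.4, 0.3, 0.9]
grip_width: 0.0941
```

Call:
step_arm([
  {"slide": [-0.033,0,0.0227],"grip": -1},
  {"slide": [-0.033,0,0.0227],"grip": -1},
  {"slide": [-0.033,0,0.0227],"grip": -1},
  {"slide": [-0.033,0,0.0227],"grip": -1},
  {"slide": [-0.033,0,0.0227],"grip": -1},
  {"slide": [-0.033,0,0.0227],"grip": -1},
  {"slide": [-0.033,0,0.0227],"grip": -1},
  {"slide": [-0.033,0,0.0227],"grip": -1},
  {"slide": [-0.033,0,0.0227],"grip": -1},
  {"slide": [-0.033,0,0.0227],"grip": -1},
  {"slide": [-0.033,0,0.0227],"grip": -1},
  {"slide": [-0.033,0,0.0227],"grip": -1},
  {"slide": [-0.033,0,0.0227],"grip": -1},
  {"slide": [-0.033,0,0.0227],"grip": -1},
  {"slide": [-0.033,0,0.0227],"grip": -1},
  {"slide": [-0.033,0,0.0227],"grip": -1},
  {"slide": [-0.033,0,0.0227],"grip": -1},
  {"slide": [-0.033,0,0.0227],"grip": -1},
])

```text
schema error: expected keys grip, slide, spin
```

```bash
cat > w.py <<'E'
from h import *
import sys,pickle
n=sys.argv[1];cam=sys.argv[2] if len(sys.argv)>2 else "wrist"
o=get_obs();c=cams.calibration(cam);im=cams.camera(cam)
cv2.imwrite(f"pics/{n}.png",im);pickle.dump((o,c),open(f"pics/{n}.pkl","wb"))
print(o["time_s"],o["ee_pos"],np.degrees(o["eef_rot"]),o["force"])
E
python3 w.py w1
```

```text
0.5667 [ 0.1982 -0.5129  0.2052] [-90.0116   0.0237 -97.8491] [0.374  0.2527 0.913 ]
```

View pics/w1.png

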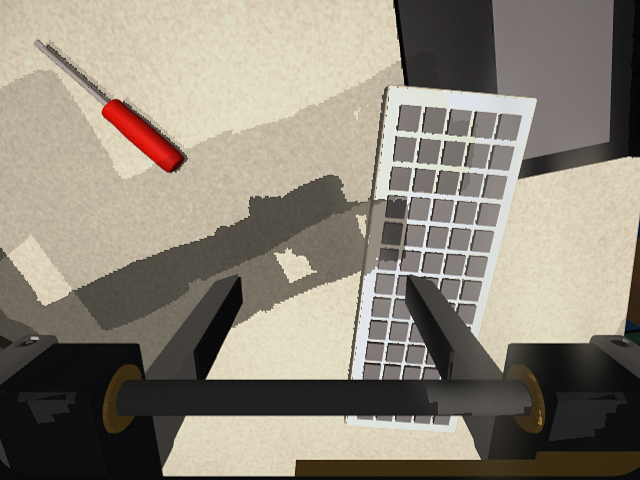

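The move was refused because the rows lacked a spin key, so the view is still of the keyboard (375,250) and screwdriver (140,130). I'll resend it with all the keys.

Call:
step_arm([
  {"slide": [-0.033,0,0.0227],"grip": -1,"spin": 0},
  {"slide": [-0.033,0,0.0227],"grip": -1,"spin": 0},
  {"slide": [-0.033,0,0.0227],"grip": -1,"spin": 0},
  {"slide": [-0.033,0,0.0227],"grip": -1,"spin": 0},
  {"slide": [-0.033,0,0.0227],"grip": -1,"spin": 0},
  {"slide": [-0.033,0,0.0227],"grip": -1,"spin": 0},
  {"slide": [-0.033,0,0.0227],"grip": -1,"spin": 0},
  {"slide": [-0.033,0,0.0227],"grip": -1,"spin": 0},
  {"slide": [-0.033,0,0.0227],"grip": -1,"spin": 0},
  {"slide": [-0.033,0,0.0227],"grip": -1,"spin": 0},
  {"slide": [-0.033,0,0.0227],"grip": -1,"spin": 0},
  {"slide": [-0.033,0,0.0227],"grip": -1,"spin": 0},
  {"slide": [-0.033,0,0.0227],"grip": -1,"spin": 0},
  {"slide": [-0.033,0,0.0227],"grip": -1,"spin": 0},
  {"slide": [-0.033,0,0.0227],"grip": -1,"spin": 0},
  {"slide": [-0.033,0,0.0227],"grip": -1,"spin": 0},
  {"slide": [-0.033,0,0.0227],"grip": -1,"spin": 0},
  {"slide": [-0.033,0,0.0227],"grip": -1,"spin": 0},
])

```text
time_s: 2.12
ee_pos: [0.6824, 0.0238, 0.2052]
eef_rot: [-1.571, -0.0, -1.7]
force: [0.8, -1.3, 0.5]
grip_width: 0.0941
```

```bash
python3 w.py w2
```

```text
2.1167 [0.6824 0.0238 0.2052] [-90.021   -0.003  -97.4074] [ 0.8273 -1.325   0.4617]
```

View pics/w2.png

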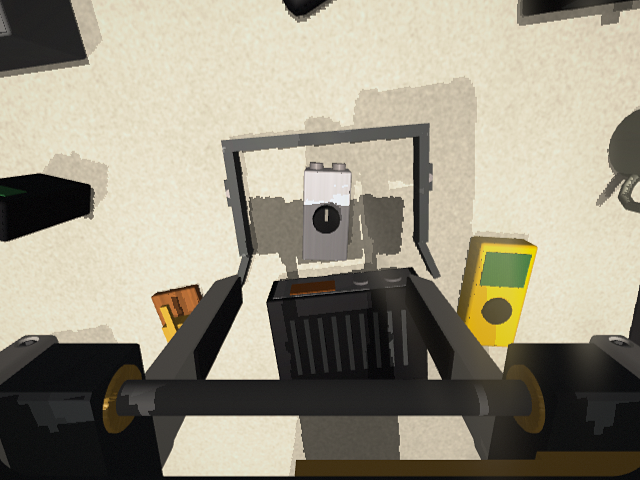

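```bash
python3 - <<'E'
import cv2
w=cv2.imread("pics/w2.png");cv2.imwrite("pics/w2z.png",cv2.resize(w[110:310,205:455],None,fx=3,fy=3,interpolation=cv2.INTER_CUBIC))
from h import *;import pickle
o,c=pickle.load(open("pics/w2.pkl","rb"))
for P in [[.684,.0206,.04],[.684,.0206,0],o["ee_pos"],[.7736,.1149,.025]]: print(proj(c,P))
E
```

```text
[326.6435 217.9913]
[326.3502 209.8354]
[323.8852 288.3813]
[223.1455 140.8699]
```

View pics/w2z.png

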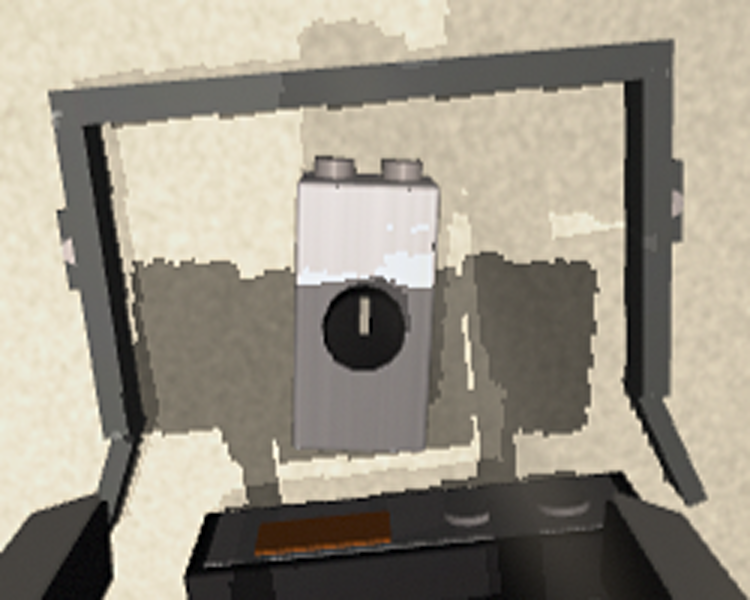

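```bash
python3 - <<'E'
from h import *;import pickle
o,c=pickle.load(open("pics/w2.pkl","rb"))
f=lambda p,z:onz(c,(205+(p[0]+.5)/3-.5,110+(p[1]+.5)/3-.5),z)
S=np.array([f(p,.04) for p in [(300,180),(437,183),(427,448),(295,446)]]);print(S.mean(0),[np.linalg.norm(S[i]-S[i-1]) for i in range(4)],deg(S[0]-S[3]),deg(S[1]-S[2]))
L=[f(p,.025) for p in [(50,92),(673,41)]];print("lip outer",L,np.linalg.norm(L[0]-L[1]),deg(L[0]-L[1])-90,np.mean(L,0))
L=[f(p,.025) for p in [(83,126),(643,80)]];print("lip inner",L,np.linalg.norm(L[0]-L[1]),deg(L[0]-L[1])-90,np.mean(L,0))
P=[f(p,.056) for p in [(207,514),(618,473)]];print("psu front",P,np.linalg.norm(P[0]-P[1]),deg(P[0]-P[1])-90)
P=[f(p,.056) for p in [(190,572)]];print(P)
E
```

```text
[0.686  0.0208 0.04  ] [np.float64(0.09399315865064374), np.float64(0.04548982047577535), np.float64(0.09372048845988666), np.float64(0.047336179729897815)] -9.41410517005152 -8.288019333626876
lip outer [array([0.7744, 0.1166, 0.025 ]), array([ 0.7636, -0.0928,  0.025 ])] 0.2096821750589846 -2.9379556817890062 [0.769  0.0119 0.025 ]
lip inner [array([0.762 , 0.1078, 0.025 ]), array([ 0.7524, -0.0823,  0.025 ])] 0.19036744079697707 -2.876764057506378 [0.7572 0.0128 0.025 ]
psu front [array([0.6278, 0.0838, 0.056 ]), array([ 0.6247, -0.0593,  0.056 ])] 0.14312407443765574 -1.2346098653259503
[array([0.6065, 0.0936, 0.056 ])]
```

Call:
step_arm([
  {"slide": [0.0027,0.03,0.003],"grip": -1,"spin": 0.9},
  {"slide": [0,0.035,0],"grip": -1,"spin": 0},
  {"slide": [0,0.035,0],"grip": -1,"spin": 0},
  {"slide": [0,0.035,0],"grip": -1,"spin": 0},
  {"slide": [0,0.03,0],"grip": -1,"spin": 0},
  {"slide": [0,0.02,0],"grip": -1,"spin": 0},
  {"slide": [0,0.01,0],"grip": -1,"spin": 0},
  {"slide": [0,0,0],"grip": -0.1,"spin": 0},
  {"slide": [0,0,0],"grip": 0.2,"spin": 0},
  {"slide": [0,0,0],"grip": 0.4,"spin": 0},
  {"slide": [0,0,0],"grip": 1,"spin": 0},
  {"slide": [0,0,0],"grip": 1,"spin": 0},
  {"slide": [0,0,0],"grip": 1,"spin": 0},
  {"slide": [0,0,0],"grip": 1,"spin": 0},
], force=25)

```text
time_s: 3.33
ee_pos: [0.6844, 0.019, 0.011]
eef_rot: [-1.57, 0.0, -1.719]
force: [0.0, 0.6, 0.9]
grip_width: 0.0507
```

Call:
step_arm([
  {"slide": [0,0,0],"grip": 1,"spin": 0},
  {"slide": [0,0,0],"grip": 1,"spin": 0},
  {"slide": [0,-0.01,0],"grip": 1,"spin": 0},
  {"slide": [0,-0.02,0],"grip": 1,"spin": 0},
  {"slide": [0,-0.03,0],"grip": 1,"spin": 0},
  {"slide": [0,-0.03,0],"grip": 1,"spin": 0},
  {"slide": [0,-0.03,0],"grip": 1,"spin": 0},
  {"slide": [0,-0.01,0],"grip": 1,"spin": 0},
  {"slide": [0,0,0],"grip": 1,"spin": 0},
])

```text
time_s: 4.08
ee_pos: [0.6851, 0.0188, 0.1434]
eef_rot: [-1.566, 0.0, -1.719]
force: [-0.1, 0.7, -1.7]
grip_width: 0.0479
```

```bash
python3 w.py w3; python3 w.py t3 top
```

```text
4.0833 [0.6851 0.0188 0.1434] [-89.7352   0.0262 -98.4698] [-0.1118  0.6875 -1.6602]
4.1333 [0.6842 0.0189 0.1406] [-89.9489   0.0012 -98.4706] [ 0.4125  0.2552 -2.8929]
```

View pics/w3.png

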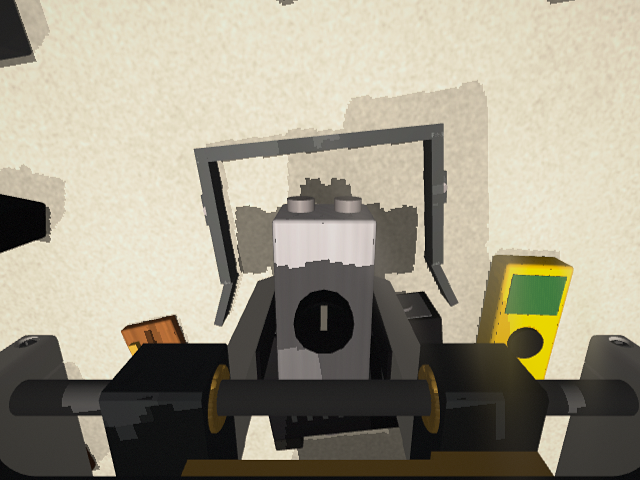

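Call:
step_arm([
  {"slide": [0.016,0,-0.0037],"grip": 1,"spin": 0},
  {"slide": [0.032,0,-0.0075],"grip": 1,"spin": 0},
  {"slide": [0.032,0,-0.0075],"grip": 1,"spin": 0},
  {"slide": [0.032,0,-0.0075],"grip": 1,"spin": 0},
  {"slide": [0.032,0,-0.0075],"grip": 1,"spin": 0},
  {"slide": [0.032,0,-0.0075],"grip": 1,"spin": 0},
  {"slide": [0.032,0,-0.0075],"grip": 1,"spin": 0},
  {"slide": [0.032,0,-0.0075],"grip": 1,"spin": 0},
  {"slide": [0.032,0,-0.0075],"grip": 1,"spin": 0},
  {"slide": [0.032,0,-0.0075],"grip": 1,"spin": 0},
  {"slide": [0.032,0,-0.0075],"grip": 1,"spin": 0},
  {"slide": [0.032,0,-0.0075],"grip": 1,"spin": 0},
  {"slide": [0.032,0,-0.0075],"grip": 1,"spin": 0},
  {"slide": [0.032,0,-0.0075],"grip": 1,"spin": 0},
  {"slide": [0.016,0,-0.0037],"grip": 1,"spin": 0},
  {"slide": [0,0,0],"grip": 1,"spin": -4.4},
  {"slide": [0,0,0],"grip": 1,"spin": 0},
])

```text
time_s: 5.6
ee_pos: [0.513, -0.4094, 0.1384]
eef_rot: [-1.573, 0.002, -1.64]
force: [-0.3, 0.7, -3.4]
grip_width: 0.0477
```

```bash
python3 w.py w4
```

```text
5.6 [ 0.513  -0.4094  0.1384] [-90.1316   0.1048 -93.9732] [-0.2843  0.7203 -3.3917]
```

View pics/w4.png

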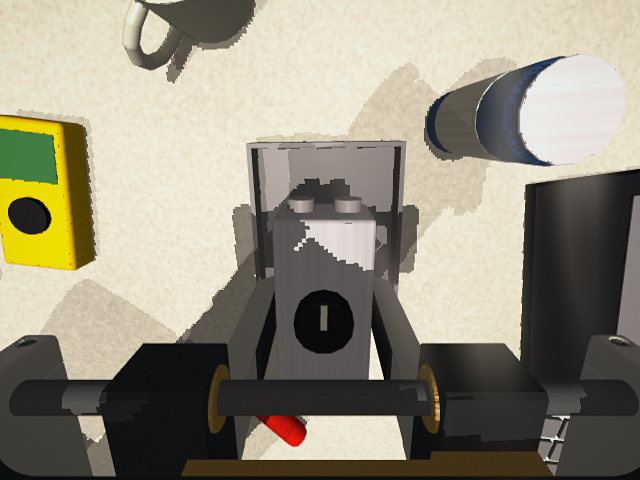

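```bash
python3 - <<'E'
from h import *;import pickle
o,c=pickle.load(open("pics/w4.pkl","rb"))
a,b=[onz(c,p,.03) for p in [(248,143),(405,141.5)]];print(a,b,np.linalg.norm(a-b));y=np.radians(deg(a-b)-90);print(np.degrees(y),(a+b)/2-.075*np.array([np.cos(y),np.sin(y),0]))
# box front corners at z of top
z=.1384+.03
print([onz(c,p,z) for p in [(274,218),(377,218)]])
E
```

```text
[ 0.5952 -0.353   0.03  ] [ 0.5876 -0.4804  0.03  ] 0.1276203645789027
-3.4409760884029623 [ 0.5165 -0.4122  0.03  ]
[array([ 0.5635, -0.3903,  0.1684]), array([ 0.5603, -0.4366,  0.1684])]
```

Call:
step_arm([
  {"slide": [0.001,0.02,0.001],"grip": 1,"spin": 0},
  {"slide": [0,0.03,0],"grip": 1,"spin": 0},
  {"slide": [0,0.03,0],"grip": 1,"spin": 0},
  {"slide": [0,0.02,0],"grip": 1,"spin": 0},
  {"slide": [0,0.012,0],"grip": 1,"spin": 0},
  {"slide": [0,0.005,0],"grip": 1,"spin": 0},
  {"slide": [0,0.002,0],"grip": 1,"spin": 0},
  {"slide": [0,0.001,0],"grip": 1,"spin": 0},
  {"slide": [0,0,0],"grip": 1,"spin": 0},
])

```text
time_s: 6.4
ee_pos: [0.5159, -0.4101, 0.0216]
eef_rot: [-1.569, -0.001, -1.642]
force: [-0.2, -0.4, -2.2]
grip_width: 0.0478
```

Call:
step_arm([
  {"slide": [0,0.002,0],"grip": 1,"spin": 0},
  {"slide": [0,0.001,0],"grip": 1,"spin": 0},
  {"slide": [0,0.001,0],"grip": 1,"spin": 0},
  {"slide": [0,0,0],"grip": 1,"spin": 0},
  {"slide": [0,0,0],"grip": 1,"spin": 0},
])

```text
time_s: 6.82
ee_pos: [0.5154, -0.4099, 0.0165]
eef_rot: [-1.571, -0.0, -1.642]
force: [-0.9, 1.4, -2.4]
grip_width: 0.0482
```

Call:
step_arm([
  {"slide": [0,0.001,0],"grip": 1,"spin": 0},
  {"slide": [0,0,0],"grip": 1,"spin": 0},
])

```text
time_s: 6.98
ee_pos: [0.5153, -0.4098, 0.0154]
eef_rot: [-1.571, 0.0, -1.642]
force: [0.8, -0.4, -2.3]
grip_width: 0.0478
```

Call:
step_arm([
  {"slide": [0,0.0007,0],"grip": 1,"spin": 0},
  {"slide": [0,0,0],"grip": 1,"spin": 0},
])

```text
time_s: 7.15
ee_pos: [0.5154, -0.4099, 0.015]
eef_rot: [-1.571, -0.0, -1.642]
force: [0.3, 0.7, 0.2]
grip_width: 0.048
```

Call:
step_arm([
  {"slide": [0,0.0007,0],"grip": 1,"spin": 0},
  {"slide": [0,0,0],"grip": 1,"spin": 0},
])

```text
time_s: 7.32
ee_pos: [0.5155, -0.4099, 0.0149]
eef_rot: [-1.57, -0.0, -1.642]
force: [-3.8, 2.1, 7.4]
grip_width: 0.0481
```

Call:
step_arm([
  {"slide": [0,-0.0006,0],"grip": 1,"spin": 0},
  {"slide": [0,0,0],"grip": -0.15,"spin": 0},
  {"slide": [0,0,0],"grip": -0.3,"spin": 0},
  {"slide": [0,0,0],"grip": -0.4,"spin": 0},
  {"slide": [0,0,0],"grip": -0.4,"spin": 0},
])

```text
time_s: 7.73
ee_pos: [0.5154, -0.4098, 0.0146]
eef_rot: [-1.571, -0.0, -1.642]
force: [-0.2, 0.0, 0.6]
grip_width: 0.0653
```

Call:
step_arm([
  {"slide": [0,-0.01,0],"grip": -0.4,"spin": 0},
  {"slide": [0,-0.025,0],"grip": -0.4,"spin": 0},
  {"slide": [0,-0.035,0],"grip": -0.4,"spin": 0},
  {"slide": [0,-0.04,0],"grip": -0.4,"spin": 0},
  {"slide": [0,-0.04,0],"grip": 0,"spin": 0},
  {"slide": [0,-0.04,0],"grip": 0.5,"spin": 0},
])

```text
time_s: 8.23
ee_pos: [0.5151, -0.4095, 0.2076]
eef_rot: [-1.57, -0.0, -1.642]
force: [0.3, 0.5, 0.5]
grip_width: 0.0557
```

```bash
python3 w.py w5; python3 w.py s5 side; python3 w.py t5 top; python3 - <<'E'
import cv2
s=cv2.imread("pics/s5.png");t=cv2.imread("pics/t5.png")
cv2.imwrite("pics/st5.png",cv2.hconcat([cv2.resize(s[130:270,290:430],(400,400)),cv2.resize(t[145:285,220:360],(400,400))]))
E
```

```text
8.2333 [ 0.5151 -0.4095  0.2076] [-89.9709  -0.0217 -94.0659] [0.3222 0.5496 0.4754]
8.2833 [ 0.5168 -0.411   0.2169] [-89.4414  -0.4265 -94.0674] [ 0.051  -1.3175  6.4034]
8.3333 [ 0.5169 -0.4112  0.2134] [-89.4514  -0.4209 -94.0669] [ 0.8662  0.1605 -0.528 ]
```

View pics/w5.png

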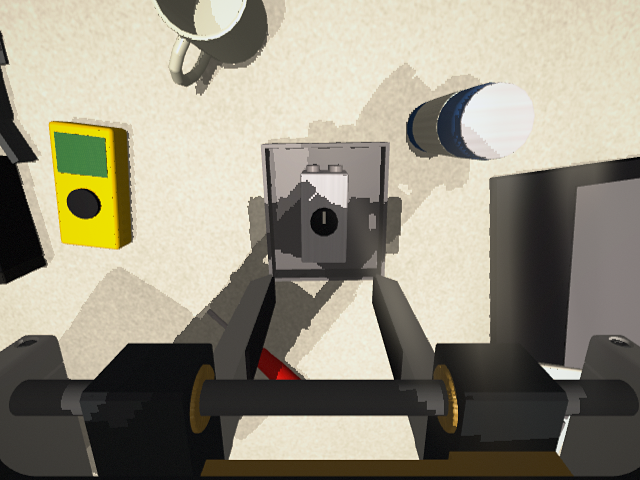

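View pics/st5.png

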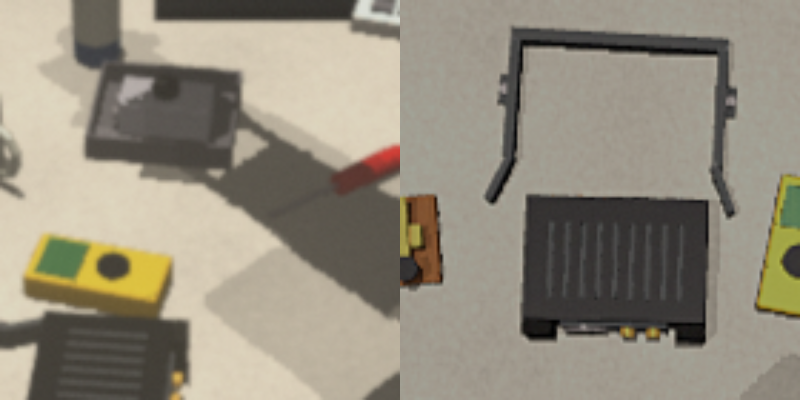

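The wrist view shows the switch box flat with its knob up at (324,220), well inside the tray walls. Now I'll close the fingers and go behind the PSU.

Call:
step_arm([
  {"slide": [-0.0387,0,-0.0124],"grip": 1,"spin": 0},
  {"slide": [-0.0387,0,-0.0124],"grip": 1,"spin": 0},
  {"slide": [-0.0387,0,-0.0124],"grip": 1,"spin": 0},
  {"slide": [-0.0387,0,-0.0124],"grip": 1,"spin": 0},
  {"slide": [-0.0387,0,-0.0124],"grip": 1,"spin": 0},
  {"slide": [-0.0387,0,-0.0124],"grip": 1,"spin": 0},
  {"slide": [-0.0387,0,-0.0124],"grip": 1,"spin": 0},
  {"slide": [-0.0387,0,-0.0124],"grip": 1,"spin": 0},
  {"slide": [-0.0387,0,-0.0124],"grip": 1,"spin": 0},
  {"slide": [0,0,0],"grip": 1,"spin": -1.1},
  {"slide": [0,0,0],"grip": 1,"spin": 0},
], force=60)

```text
time_s: 9.3
ee_pos: [0.4282, -0.053, 0.2044]
eef_rot: [-1.571, 0.0, -1.618]
force: [0.8, -0.7, 0.8]
grip_width: 0.0004
```

```bash
python3 w.py w6
```

```text
9.3 [ 0.4282 -0.053   0.2044] [-90.0248   0.0018 -92.7275] [ 0.8087 -0.7214  0.8103]
```

View pics/w6.png

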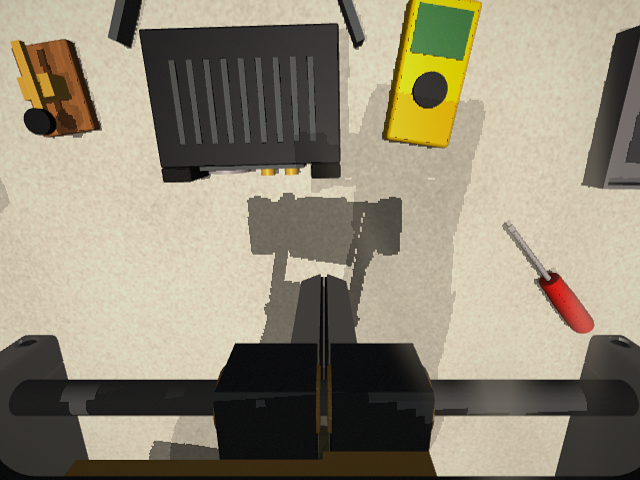

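```bash
python3 - <<'E'
import cv2
w=cv2.imread("pics/w6.png");cv2.imwrite("pics/w6z.png",cv2.resize(w[10:200,120:360],None,fx=3.3,fy=3.3,interpolation=cv2.INTER_CUBIC))
E
```

```text
(no output)
```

View pics/w6z.png

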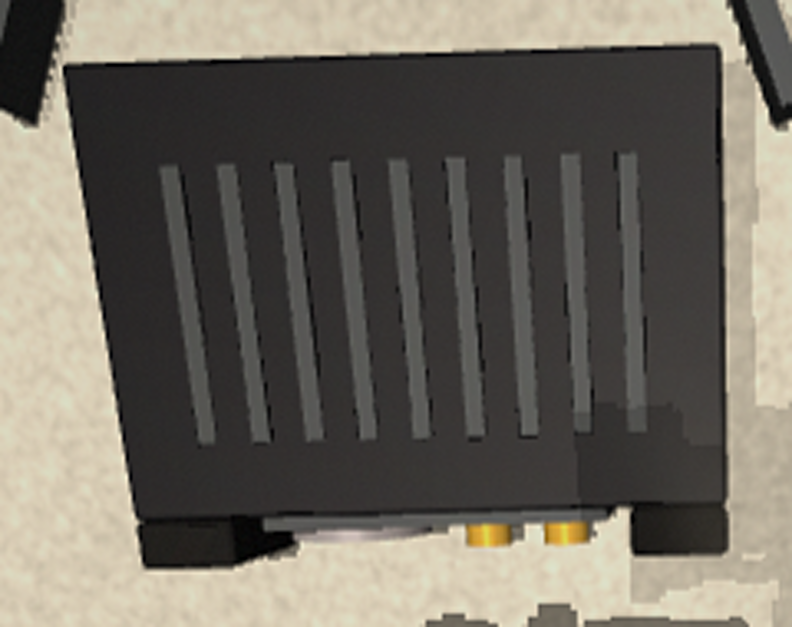

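```bash
cat >> h.py <<'E'
H=np.array([.692,.016]);YA=np.radians(-2.95)
F=np.array([np.cos(YA),np.sin(YA)]);L=np.array([-np.sin(YA),np.cos(YA)])
def cr(P): d=np.array(P)[:2]-H; return np.array([d@F,d@L])*1000
def psu(fl,fr,rl,rr,c):
    """top pixels: front left/right corners, rear outer corners of blocks"""
    q=[onz(c,p,.056) for p in (fl,fr,rl,rr)]
    k=[cr(p) for p in q]
    print("corners(mm,cradle)",[x.round(1) for x in k],"W",np.linalg.norm(k[0]-k[1]).round(1),np.linalg.norm(k[2]-k[3]).round(1),"D",np.linalg.norm(k[0]-k[2]).round(1),np.linalg.norm(k[1]-k[3]).round(1))
    # least squares rigid fit of the 130x170 rectangle (Kabsch)
    M=np.array([[65,85],[65,-85],[-65,85],[-65,-85]],float);K=np.array(k);m=K.mean(0)
    A=M.T@(K-m);th=np.arctan2(A[0,1]-A[1,0],A[0,0]+A[1,1]);R=np.array([[np.cos(th),-np.sin(th)],[np.sin(th),np.cos(th)]])
    cc=lambda v:(m+R@np.array(v)).round(1)
    print("centre",m.round(1),"psi",np.degrees(th).round(2),"L rear",cc([-65,71]),"R rear",cc([-65,-71]))
E
python3 - <<'E'
from h import *;import pickle
o,c=pickle.load(open("pics/w6.pkl","rb"))
g=lambda p:(120+(p[0]+.5)/3.3-.5,10+(p[1]+.5)/3.3-.5)
psu(g((67,66)),g((718,46)),g((143,567)),g((727,552)),c)
print("tcp",cr(o["ee_pos"]))
print("flare tips",[cr(onz(c,g(p),.025)) for p in [(35,126),(783,128)]])
E
```

```text
corners(mm,cradle) [array([-90.5,  74.1]), array([-85.4, -93.1]), array([-218.6,   71.6]), array([-213.6,  -97.7])] W 167.3 169.3 D 128.1 128.3
centre [-152.   -11.3] psi 1.68 L rear [-219.1   57.8] R rear [-214.9  -84.1]
tcp [-259.8693  -82.5161]
flare tips [array([-97.701 , 100.2569]), array([ -97.4154, -112.977 ])]
```

Call:
step_arm([
  {"slide": [0.0025,0.04,0],"grip": 1,"spin": 0},
  {"slide": [0,0.04,0],"grip": 1,"spin": 0},
  {"slide": [0,0.04,0],"grip": 1,"spin": 0},
  {"slide": [0,0.04,0],"grip": 1,"spin": 0},
  {"slide": [0,0.02,0],"grip": 1,"spin": 0},
  {"slide": [0,0.008,0],"grip": 1,"spin": 0},
  {"slide": [0,0,0.02],"grip": 1,"spin": 0},
  {"slide": [0,0,0.012],"grip": 1,"spin": 0},
  {"slide": [0,0,0.005],"grip": 1,"spin": 0},
  {"slide": [0,0,0.003],"grip": 1,"spin": 0},
  {"slide": [0,0,0.003],"grip": 1,"spin": 0},
], force=60)

```text
time_s: 10.27
ee_pos: [0.4707, -0.0603, 0.0169]
eef_rot: [-1.574, -0.001, -1.624]
force: [-8.8, -4.3, 3.4]
grip_width: 0.0006
```

Call:
step_arm([
  {"slide": [0,0,0.004],"grip": 1,"spin": 0},
  {"slide": [0,0,0.003],"grip": 1,"spin": 0},
  {"slide": [0,0,0],"grip": 1,"spin": 0},
  {"slide": [0,0,-0.02],"grip": 1,"spin": 0},
  {"slide": [0,0,-0.015],"grip": 1,"spin": 0},
  {"slide": [0,0,0],"grip": 1,"spin": 0},
])

```text
time_s: 10.77
ee_pos: [0.4418, -0.0582, 0.0169]
eef_rot: [-1.572, 0.0, -1.624]
force: [0.4, -0.4, 0.2]
grip_width: 0.0003
```

```bash
python3 w.py w7;python3 w.py t7 top;  python3 - <<'E'
import cv2
t=cv2.imread("pics/t7.png")
cv2.imwrite("pics/t7z.png",cv2.resize(t[145:285,200:390],None,fx=4,fy=4,interpolation=cv2.INTER_CUBIC))
E
```

```text
10.7667 [ 0.4418 -0.0582  0.0169] [-90.0564   0.0059 -93.0374] [ 0.3744 -0.4143  0.198 ]
10.8167 [ 0.4434 -0.0583  0.0173] [-89.9644  -0.0062 -93.0391] [0.4661 0.3315 0.045 ]
```

View pics/w7.png

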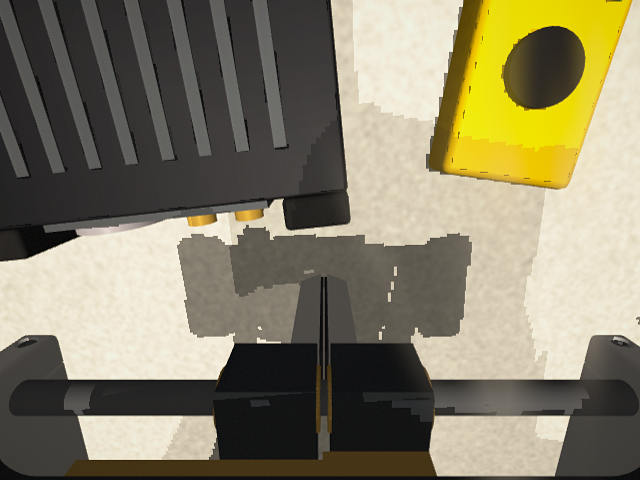

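View pics/t7z.png

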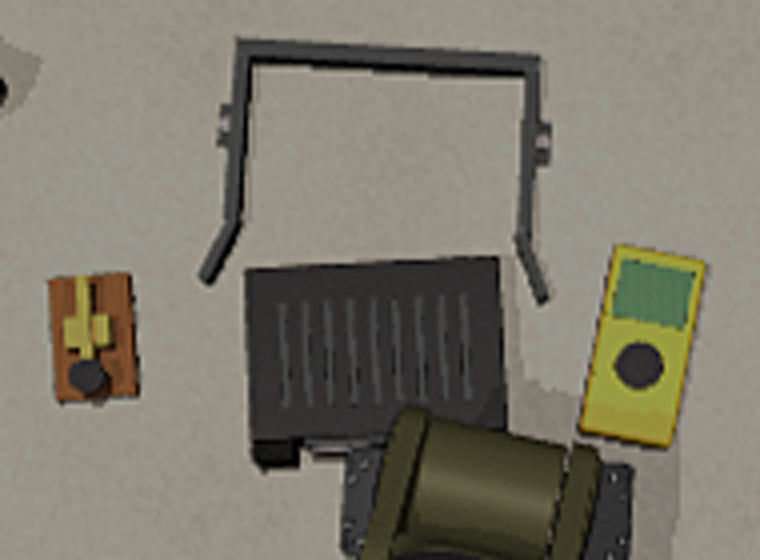

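```bash
cat >> h.py <<'E'
def psu2(fl,fr,c):
    a,b=[cr(onz(c,p,.056)) for p in (fl,fr)]
    th=np.arctan2(a[1]-b[1],a[0]-b[0])-np.pi/2;m=(a+b)/2;R=np.array([[np.cos(th),-np.sin(th)],[np.sin(th),np.cos(th)]])
    cc=lambda v:(m+R@(np.array(v)-[65,0])).round(1)
    print("W",np.linalg.norm(a-b).round(1),"centre",cc([0,0]),"psi",np.degrees(th).round(2),"front corners",a.round(1),b.round(1),"L rear",cc([-65,71]),"R rear",cc([-65,-71]))
gz=lambda p:(200+(p[0]+.5)/4-.5,145+(p[1]+.5)/4-.5)
E
cat > look.py <<'E'
from h import *
import sys
n=sys.argv[1];o=get_obs();t=cams.camera("top")
cv2.imwrite(f"pics/{n}.png",cv2.resize(t[145:285,200:390],None,fx=4,fy=4,interpolation=cv2.INTER_CUBIC))
print(get_obs()["time_s"],"tcp cradle",cr(o["ee_pos"]).round(1),o["ee_pos"][2],np.degrees(o["eef_rot"][2]),o["force"])
E
python3 - <<'E'
from h import *;c=cams.calibration("top")
psu2(gz((245,270)),gz((498,257)),c); print(cr(get_obs()["ee_pos"]))
import pickle
o,w=pickle.load(open("pics/w7.pkl","rb"));print("R block rear edge",cr(onz(w,(288,228),.056)),cr(onz(w,(350,223),.056)))
E
```

```text
W 168.1 centre [-144.8   -7.3] psi 6.23 front corners [-89.3  83.3] [-71.  -83.8] L rear [-217.1   56.2] R rear [-201.7  -85. ]
[-243.5332  -87.0329]
R block rear edge [-199.2839  -71.608 ] [-197.1118  -98.0868]
```

Call:
step_arm([
  {"slide": [-0.036,0,0],"grip": 1,"spin": 0},
  {"slide": [-0.036,0,0],"grip": 1,"spin": 0},
  {"slide": [-0.036,0,0],"grip": 1,"spin": 0},
  {"slide": [-0.037,0,0],"grip": 1,"spin": 0},
  {"slide": [0,0,0.008],"grip": 1,"spin": 0},
  {"slide": [0,0,0.008],"grip": 1,"spin": 0},
  {"slide": [0,0,0.004],"grip": 1,"spin": 0},
  {"slide": [0,0,0.004],"grip": 1,"spin": 0},
  {"slide": [0,0,0.004],"grip": 1,"spin": 0},
  {"slide": [0,0,0.004],"grip": 1,"spin": 0},
  {"slide": [0,0,0.002],"grip": 1,"spin": 0},
  {"slide": [0,0,0],"grip": 1,"spin": 0},
  {"slide": [0,0,-0.016],"grip": 1,"spin": 0},
  {"slide": [0,0,-0.016],"grip": 1,"spin": 0},
  {"slide": [0,0,0],"grip": 1,"spin": 0},
])

```text
time_s: 12.12
ee_pos: [0.4518, 0.0857, 0.0164]
eef_rot: [-1.572, -0.0, -1.625]
force: [-0.6, 1.0, 0.1]
grip_width: 0.0002
```

```bash
python3 look.py t8
```

```text
12.1667 tcp cradle [-243.5   57.2] 0.016399948008474084 -93.07869867144686 [-0.6372  1.0104  0.1057]
```

View pics/t8.png

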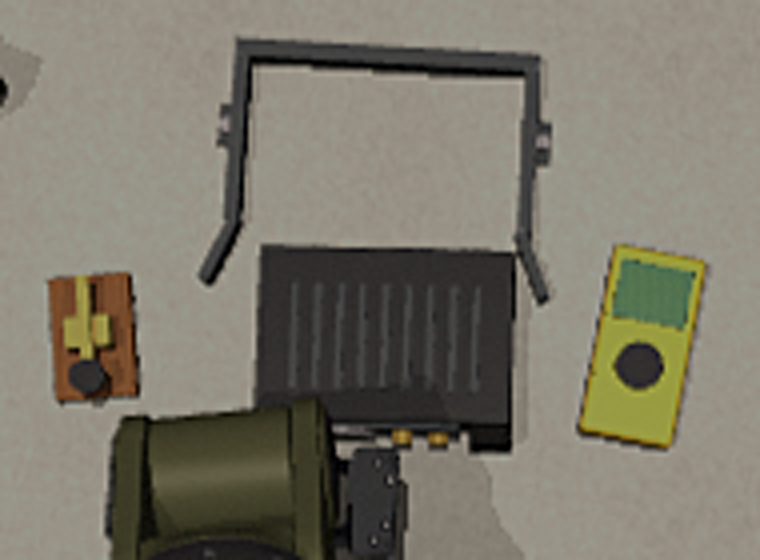

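```bash
python3 - <<'E'
from h import *;c=cams.calibration("top")
psu2(gz((260,245)),gz((516,253)),c)
E
```

```text
W 170.2 centre [-134.8  -12.2] psi 1.43 front corners [-71.9  74.5] [-67.7 -95.6] L rear [-201.5   57.2] R rear [-198.   -84.8]
```

Call:
step_arm([
  {"slide": [0.036,0,0],"grip": 1,"spin": 0},
  {"slide": [0.036,0,0],"grip": 1,"spin": 0},
  {"slide": [0.036,0,0],"grip": 1,"spin": 0},
  {"slide": [0.035,0,0],"grip": 1,"spin": 0},
  {"slide": [0,0,0.014],"grip": 1,"spin": 0},
  {"slide": [0,0,0.014],"grip": 1,"spin": 0},
  {"slide": [0,0,0.007],"grip": 1,"spin": 0},
  {"slide": [-0.001,0,0.004],"grip": 1,"spin": 0},
  {"slide": [-0.001,0,0.004],"grip": 1,"spin": 0},
  {"slide": [-0.001,0,0.004],"grip": 1,"spin": 0},
  {"slide": [-0.001,0,0.004],"grip": 1,"spin": 0},
  {"slide": [-0.001,0,0.003],"grip": 1,"spin": 0},
  {"slide": [0,0,0],"grip": 1,"spin": 0},
  {"slide": [0,0,-0.018],"grip": 1,"spin": 0},
  {"slide": [0,0,-0.018],"grip": 1,"spin": 0},
  {"slide": [0,0,0],"grip": 1,"spin": 0},
])

```text
time_s: 13.5
ee_pos: [0.4619, -0.0516, 0.0162]
eef_rot: [-1.573, 0.0, -1.622]
force: [0.1, -0.3, -1.1]
grip_width: 0.0003
```

```bash
python3 look.py t9
```

```text
13.55 tcp cradle [-226.4  -79.4] 0.016222602660573876 -92.95933498349315 [ 0.1471 -0.3213 -1.0945]
```

View pics/t9.png

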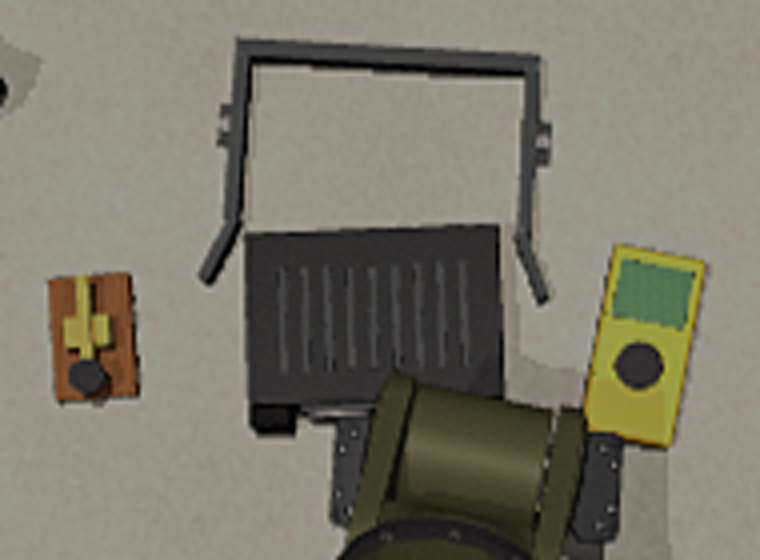

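```bash
python3 - <<'E'
from h import *;c=cams.calibration("top")
psu2(gz((244,236)),gz((498,224)),c)
E
```

```text
W 169.0 centre [-122.3   -5.3] psi 5.99 front corners [-66.5  85.5] [-48.8 -82.6] L rear [-194.3   58.5] R rear [-179.5  -82.7]
```

Call:
step_arm([
  {"slide": [-0.035,0,0],"grip": 1,"spin": 0},
  {"slide": [-0.035,0,0],"grip": 1,"spin": 0},
  {"slide": [-0.034,0,0],"grip": 1,"spin": 0},
  {"slide": [-0.034,0,0],"grip": 1,"spin": 0},
  {"slide": [0,0,0.012],"grip": 1,"spin": 0},
  {"slide": [0,0,0.01],"grip": 1,"spin": 0},
  {"slide": [-0.001,0,0.004],"grip": 1,"spin": 0},
  {"slide": [-0.001,0,0.004],"grip": 1,"spin": 0},
  {"slide": [-0.001,0,0.004],"grip": 1,"spin": 0},
  {"slide": [-0.001,0,0.004],"grip": 1,"spin": 0},
  {"slide": [0,0,0],"grip": 1,"spin": 0},
  {"slide": [0,0,-0.016],"grip": 1,"spin": 0},
  {"slide": [0,0,-0.016],"grip": 1,"spin": 0},
  {"slide": [0,0,0],"grip": 1,"spin": 0},
])

```text
time_s: 14.72
ee_pos: [0.4759, 0.0897, 0.0164]
eef_rot: [-1.572, -0.0, -1.623]
force: [-0.4, -0.1, 0.7]
grip_width: 0.0002
```

```bash
python3 look.py t10
```

```text
14.7667 tcp cradle [-219.6   62.5] 0.016391805699990783 -92.96566477505482 [-0.4272 -0.0814  0.6803]
```

View pics/t10.png

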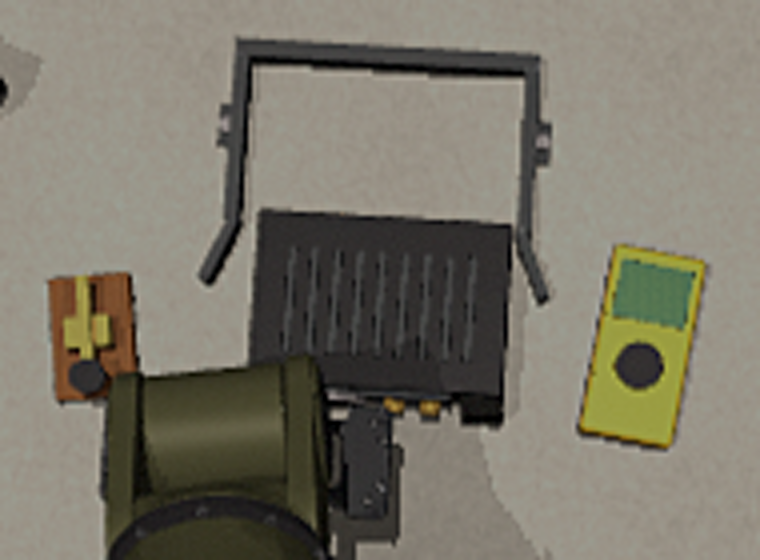

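```bash
python3 - <<'E'
from h import *;c=cams.calibration("top")
psu2(gz((259,209)),gz((514,225)),c)
E
```

```text
W 170.1 centre [-113.3   -7.7] psi -0.4 front corners [-47.7  76.8] [-48.9 -93.2] L rear [-177.8   63.7] R rear [-178.8  -78.3]
```

Call:
step_arm([
  {"slide": [0.036,0,0],"grip": 1,"spin": 0},
  {"slide": [0.036,0,0],"grip": 1,"spin": 0},
  {"slide": [0.036,0,0],"grip": 1,"spin": 0},
  {"slide": [0.0345,0,0],"grip": 1,"spin": 0},
  {"slide": [0,0,0.014],"grip": 1,"spin": 0},
  {"slide": [0,0,0.014],"grip": 1,"spin": 0},
  {"slide": [0,0,0.003],"grip": 1,"spin": 0},
  {"slide": [-0.001,0,0.004],"grip": 1,"spin": 0},
  {"slide": [-0.0015,0,0.004],"grip": 1,"spin": 0},
  {"slide": [-0.0015,0,0.004],"grip": 1,"spin": 0},
  {"slide": [-0.0015,0,0.004],"grip": 1,"spin": 0},
  {"slide": [-0.001,0,0.003],"grip": 1,"spin": 0},
  {"slide": [0,0,0],"grip": 1,"spin": 0},
  {"slide": [0,0,-0.018],"grip": 1,"spin": 0},
  {"slide": [0,0,-0.018],"grip": 1,"spin": 0},
  {"slide": [0,0,0],"grip": 1,"spin": 0},
])

```text
time_s: 16.1
ee_pos: [0.4824, -0.0465, 0.0163]
eef_rot: [-1.572, 0.0, -1.622]
force: [-0.5, -0.1, -0.3]
grip_width: 0.0003
```

```bash
python3 look.py t11
```

```text
16.15 tcp cradle [-206.1  -73.2] 0.016289834390173976 -92.94105943486014 [-0.5145 -0.0782 -0.3112]
```

View pics/t11.png

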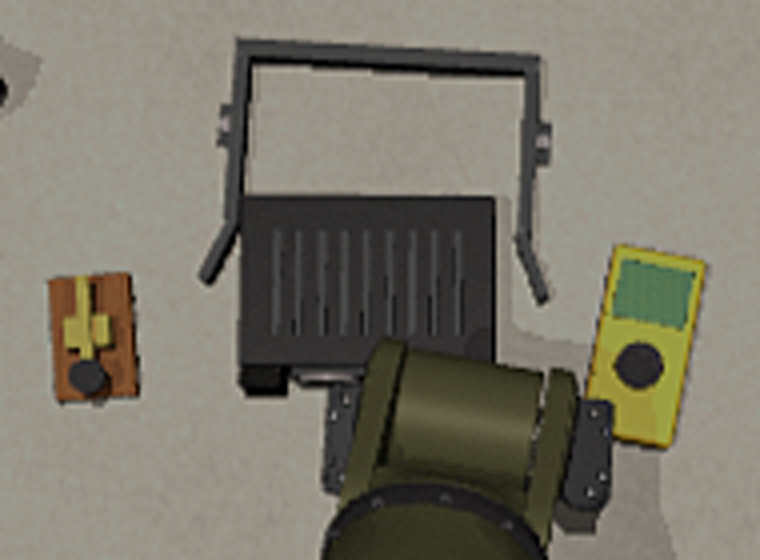

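```bash
python3 - <<'E'
from h import *;c=cams.calibration("top")
psu2(gz((243,197)),gz((496,197)),c)
E
```

```text
W 168.5 centre [-100.3    0.2] psi 3.24 front corners [-40.2  88. ] [-30.7 -80.2] L rear [-169.2   67.5] R rear [-161.2  -74.3]
```

Call:
step_arm([
  {"slide": [-0.0355,0,0],"grip": 1,"spin": 0},
  {"slide": [-0.0355,0,0],"grip": 1,"spin": 0},
  {"slide": [-0.0355,0,0],"grip": 1,"spin": 0},
  {"slide": [-0.035,0,0],"grip": 1,"spin": 0},
  {"slide": [0,0,0.014],"grip": 1,"spin": 0},
  {"slide": [0,0,0.012],"grip": 1,"spin": 0},
  {"slide": [0,0,0.004],"grip": 1,"spin": 0},
  {"slide": [0,0,0.004],"grip": 1,"spin": 0},
  {"slide": [0,0,0.004],"grip": 1,"spin": 0},
  {"slide": [0,0,0.004],"grip": 1,"spin": 0},
  {"slide": [0,0,0.002],"grip": 1,"spin": 0},
  {"slide": [0,0,0],"grip": 1,"spin": 0},
  {"slide": [0,0,-0.016],"grip": 1,"spin": 0},
  {"slide": [0,0,-0.016],"grip": 1,"spin": 0},
  {"slide": [0,0,0],"grip": 1,"spin": 0},
])

```text
time_s: 17.4
ee_pos: [0.5022, 0.0938, 0.0164]
eef_rot: [-1.572, -0.0, -1.623]
force: [0.3, 0.1, -0.2]
grip_width: 0.0005
```

```bash
python3 look.py t12
```

```text
17.45 tcp cradle [-193.6   68. ] 0.016399621652747647 -92.96906025134999 [ 0.3452  0.0783 -0.2112]
```

View pics/t12.png

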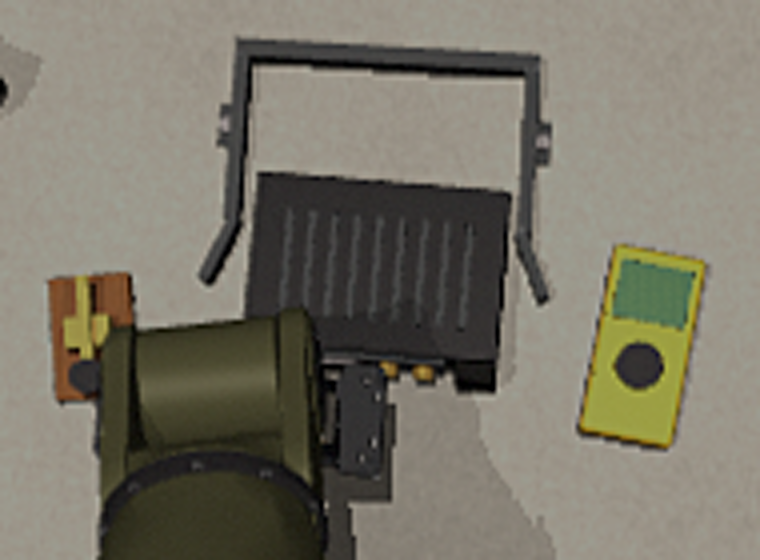

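```bash
python3 - <<'E'
from h import *;c=cams.calibration("top")
psu2(gz((258,172)),gz((512,193)),c)
E
```

```text
W 170.0 centre [-90.  -4.] psi -1.57 front corners [-22.7  79.2] [-27.4 -90.7] L rear [-153.    68.8] R rear [-156.9  -73.1]
```

Call:
step_arm([
  {"slide": [0.0355,0,0],"grip": 1,"spin": 0},
  {"slide": [0.0355,0,0],"grip": 1,"spin": 0},
  {"slide": [0.0355,0,0],"grip": 1,"spin": 0},
  {"slide": [0.0355,0,0],"grip": 1,"spin": 0},
  {"slide": [0,0,0.014],"grip": 1,"spin": 0},
  {"slide": [0,0,0.012],"grip": 1,"spin": 0},
  {"slide": [0,0,0.003],"grip": 1,"spin": 0},
  {"slide": [-0.001,0,0.004],"grip": 1,"spin": 0},
  {"slide": [-0.001,0,0.004],"grip": 1,"spin": 0},
  {"slide": [-0.001,0,0.004],"grip": 1,"spin": 0},
  {"slide": [-0.001,0,0.003],"grip": 1,"spin": 0},
  {"slide": [0,0,0],"grip": 1,"spin": 0},
  {"slide": [0,0,-0.018],"grip": 1,"spin": 0},
  {"slide": [0,0,-0.018],"grip": 1,"spin": 0},
  {"slide": [0,0,0],"grip": 1,"spin": 0},
])

```text
time_s: 18.7
ee_pos: [0.5026, -0.044, 0.0163]
eef_rot: [-1.572, 0.0, -1.622]
force: [-0.5, -0.5, -0.2]
grip_width: -0.0001
```

```bash
python3 look.py t13
```

```text
18.75 tcp cradle [-186.   -69.7] 0.016312836908778956 -92.9428095205788 [-0.4602 -0.4878 -0.1816]
```

View pics/t13.png

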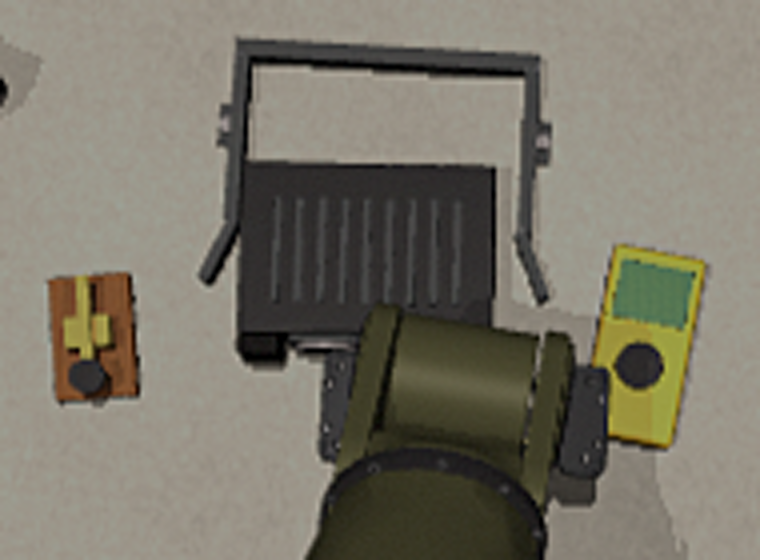

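```bash
python3 - <<'E'
from h import *;c=cams.calibration("top")
psu2(gz((243,161)),gz((497,167)),c)
E
```

```text
W 169.6 centre [-78.    2.9] psi 1.85 front corners [-15.8  89.8] [-10.3 -79.7] L rear [-145.3   71.8] R rear [-140.7  -70.2]
```

Call:
step_arm([
  {"slide": [-0.0355,0,0],"grip": 1,"spin": 0},
  {"slide": [-0.0355,0,0],"grip": 1,"spin": 0},
  {"slide": [-0.0355,0,0],"grip": 1,"spin": 0},
  {"slide": [-0.0355,0,0],"grip": 1,"spin": 0},
  {"slide": [0,0,0.015],"grip": 1,"spin": 0},
  {"slide": [0,0,0.014],"grip": 1,"spin": 0},
  {"slide": [0,0,0.004],"grip": 1,"spin": 0},
  {"slide": [0,0,0.004],"grip": 1,"spin": 0},
  {"slide": [0,0,0.004],"grip": 1,"spin": 0},
  {"slide": [0,0,0.004],"grip": 1,"spin": 0},
  {"slide": [0,0,0.002],"grip": 1,"spin": 0},
  {"slide": [0,0,0],"grip": 1,"spin": 0},
  {"slide": [0,0,-0.016],"grip": 1,"spin": 0},
  {"slide": [0,0,-0.016],"grip": 1,"spin": 0},
  {"slide": [0,0,0],"grip": 1,"spin": 0},
])

```text
time_s: 20.0
ee_pos: [0.5253, 0.0967, 0.0164]
eef_rot: [-1.572, -0.0, -1.623]
force: [-0.5, 0.0, -1.2]
grip_width: 0.0006
```

```bash
python3 look.py t14
```

```text
20.05 tcp cradle [-170.7   72. ] 0.01638691945904636 -92.96964286597961 [-0.4923  0.0028 -1.1601]
```

View pics/t14.png

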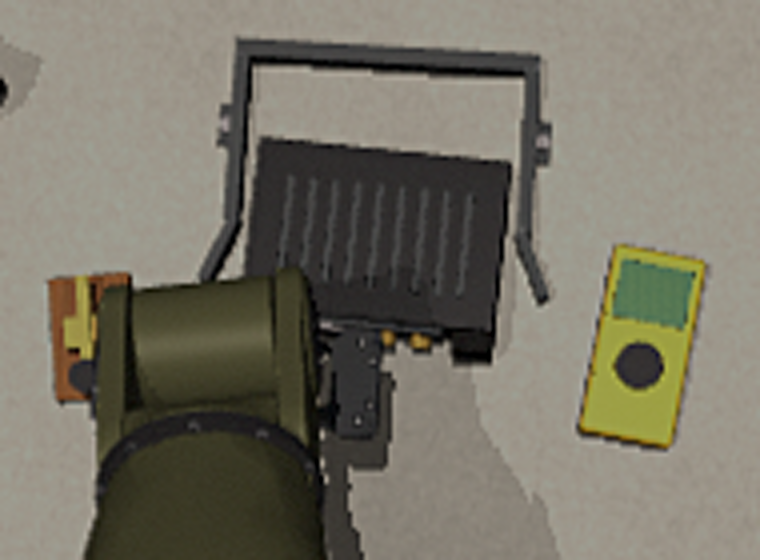

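```bash
python3 - <<'E'
from h import *;c=cams.calibration("top")
psu2(gz((260,136)),gz((511,162)),c)
E
```

```text
W 168.7 centre [-67.2  -1.5] psi -2.8 front corners [ 1.8 79.6] [ -6.4 -88.9] L rear [-128.7   72.6] R rear [-135.6  -69.2]
```

Call:
step_arm([
  {"slide": [0.036,0,0],"grip": 1,"spin": 0},
  {"slide": [0.036,0,0],"grip": 1,"spin": 0},
  {"slide": [0.036,0,0],"grip": 1,"spin": 0},
  {"slide": [0.035,0,0],"grip": 1,"spin": 0},
  {"slide": [0,0,0.014],"grip": 1,"spin": 0},
  {"slide": [0,0,0.011],"grip": 1,"spin": 0},
  {"slide": [0,0,0.004],"grip": 1,"spin": 0},
  {"slide": [0,0,0.004],"grip": 1,"spin": 0},
  {"slide": [0,0,0.004],"grip": 1,"spin": 0},
  {"slide": [0,0,0.004],"grip": 1,"spin": 0},
  {"slide": [0,0,0.003],"grip": 1,"spin": 0},
  {"slide": [0,0,0],"grip": 1,"spin": 0},
  {"slide": [0,0,-0.018],"grip": 1,"spin": 0},
  {"slide": [0,0,-0.018],"grip": 1,"spin": 0},
  {"slide": [0,0,0],"grip": 1,"spin": 0},
])

```text
time_s: 21.3
ee_pos: [0.5258, -0.0464, 0.0164]
eef_rot: [-1.572, 0.0, -1.622]
force: [-0.7, 0.5, -0.3]
grip_width: 0.0007
```

```bash
python3 look.py t15
```

```text
21.35 tcp cradle [-162.8  -70.9] 0.01638882896259087 -92.9593397189142 [-0.7043  0.4667 -0.2985]
```

View pics/t15.png

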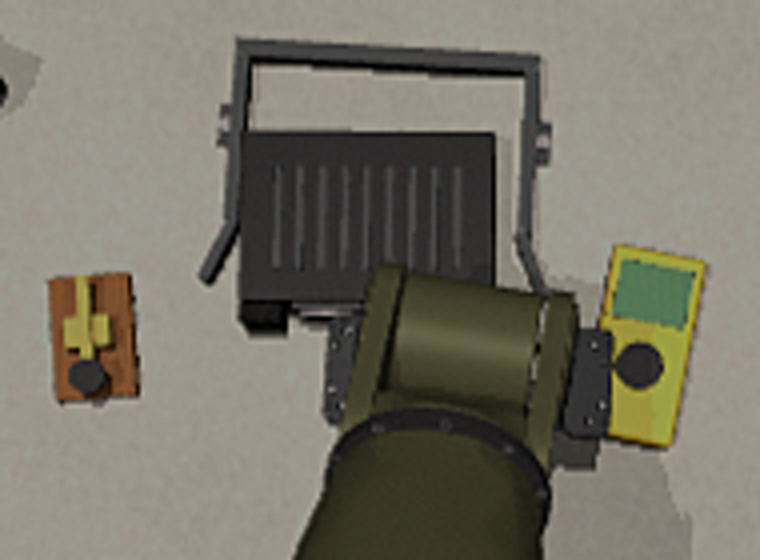

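```bash
python3 - <<'E'
from h import *;c=cams.calibration("top")
psu2(gz((244,130)),gz((496,132)),c)
E
```

```text
W 168.5 centre [-55.5   3.3] psi 2.76 front corners [ 5.3 90.6] [ 13.4 -77.7] L rear [-123.9   71.1] R rear [-117.   -70.8]
```

Call:
step_arm([
  {"slide": [-0.036,0,0],"grip": 1,"spin": 0},
  {"slide": [-0.036,0,0],"grip": 1,"spin": 0},
  {"slide": [-0.036,0,0],"grip": 1,"spin": 0},
  {"slide": [-0.035,0,0],"grip": 1,"spin": 0},
  {"slide": [0,0,0.015],"grip": 1,"spin": 0},
  {"slide": [0,0,0.013],"grip": 1,"spin": 0},
  {"slide": [0,0,0.004],"grip": 1,"spin": 0},
  {"slide": [0,0,0.004],"grip": 1,"spin": 0},
  {"slide": [0,0,0.004],"grip": 1,"spin": 0},
  {"slide": [0,0,0.004],"grip": 1,"spin": 0},
  {"slide": [0,0,0.003],"grip": 1,"spin": 0},
  {"slide": [0,0,0],"grip": 1,"spin": 0},
  {"slide": [0,0,-0.016],"grip": 1,"spin": 0},
  {"slide": [0,0,-0.016],"grip": 1,"spin": 0},
  {"slide": [0,0,0],"grip": 1,"spin": 0},
])

```text
time_s: 22.6
ee_pos: [0.5484, 0.0955, 0.0164]
eef_rot: [-1.572, -0.0, -1.623]
force: [-0.2, -0.2, 0.6]
grip_width: 0.0006
```

```bash
python3 look.py t16
```

```text
22.65 tcp cradle [-147.5   72. ] 0.016424936516521646 -92.9721412339948 [-0.1577 -0.2246  0.5783]
```

View pics/t16.png

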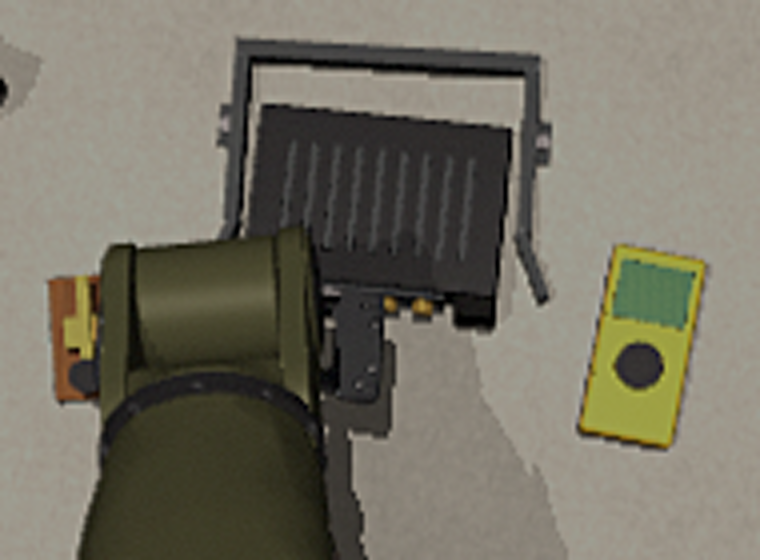

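```bash
python3 - <<'E'
from h import *;c=cams.calibration("top")
psu2(gz((263,103)),gz((513,129)),c)
E
```

```text
W 168.3 centre [-44.6  -1.7] psi -2.84 front corners [24.5 79.2] [ 16.1 -88.9] L rear [-106.    72.5] R rear [-113.1  -69.4]
```

Call:
step_arm([
  {"slide": [0.036,0,0],"grip": 1,"spin": 0},
  {"slide": [0.036,0,0],"grip": 1,"spin": 0},
  {"slide": [0.036,0,0],"grip": 1,"spin": 0},
  {"slide": [0.035,0,0],"grip": 1,"spin": 0},
  {"slide": [0,0,0.014],"grip": 1,"spin": 0},
  {"slide": [0,0,0.011],"grip": 1,"spin": 0},
  {"slide": [0,0,0.004],"grip": 1,"spin": 0},
  {"slide": [0,0,0.004],"grip": 1,"spin": 0},
  {"slide": [0,0,0.004],"grip": 1,"spin": 0},
  {"slide": [0,0,0.004],"grip": 1,"spin": 0},
  {"slide": [0,0,0.003],"grip": 1,"spin": 0},
  {"slide": [0,0,0],"grip": 1,"spin": 0},
  {"slide": [0,0,-0.018],"grip": 1,"spin": 0},
  {"slide": [0,0,-0.018],"grip": 1,"spin": 0},
  {"slide": [0,0,0],"grip": 1,"spin": 0},
])

```text
time_s: 23.9
ee_pos: [0.5489, -0.0477, 0.0164]
eef_rot: [-1.572, 0.0, -1.623]
force: [-0.5, 0.1, 0.2]
grip_width: 0.0005
```

```bash
python3 look.py t17
```

```text
23.95 tcp cradle [-139.6  -71. ] 0.016407061504225405 -92.96911934379739 [-0.4583  0.0592  0.1632]
```

View pics/t17.png

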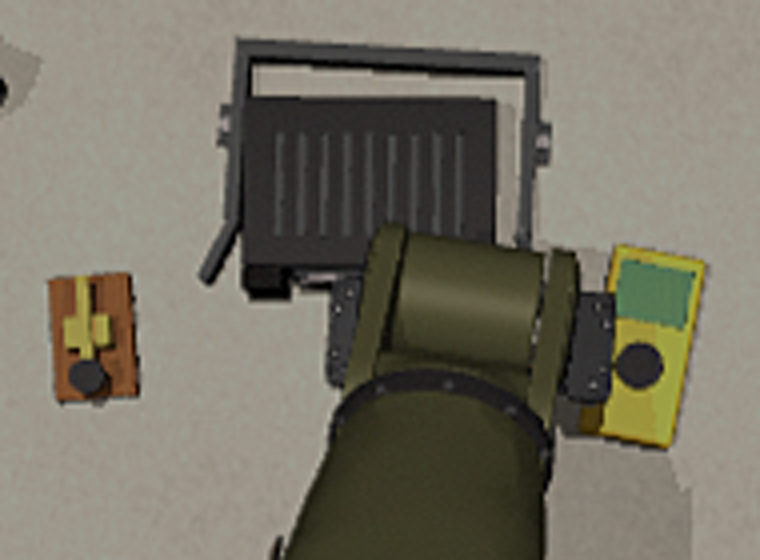

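```bash
python3 - <<'E'
from h import *;c=cams.calibration("top")
psu2(gz((246,96)),gz((497,100)),c)
E
```

```text
W 168.2 centre [-33.    4.3] psi 2.29 front corners [28.6 90.9] [ 35.3 -77.2] L rear [-100.8   72.6] R rear [-95.1 -69.3]
```

Call:
step_arm([
  {"slide": [-0.036,0,0],"grip": 1,"spin": 0},
  {"slide": [-0.036,0,0],"grip": 1,"spin": 0},
  {"slide": [-0.036,0,0],"grip": 1,"spin": 0},
  {"slide": [-0.035,0,0],"grip": 1,"spin": 0},
  {"slide": [0,0,0.015],"grip": 1,"spin": 0},
  {"slide": [0,0,0.013],"grip": 1,"spin": 0},
  {"slide": [0.0003,0,0.004],"grip": 1,"spin": 0},
  {"slide": [0.0003,0,0.004],"grip": 1,"spin": 0},
  {"slide": [0.0003,0,0.004],"grip": 1,"spin": 0},
  {"slide": [0.0003,0,0.004],"grip": 1,"spin": 0},
  {"slide": [0,0,0.001],"grip": 1,"spin": 0},
  {"slide": [0,0,0],"grip": 1,"spin": 0},
  {"slide": [0,0,-0.016],"grip": 1,"spin": 0},
  {"slide": [0,0,-0.016],"grip": 1,"spin": 0},
  {"slide": [0,0,0],"grip": 1,"spin": 0},
])

```text
time_s: 25.2
ee_pos: [0.5693, 0.0931, 0.0164]
eef_rot: [-1.572, -0.0, -1.623]
force: [0.5, 0.1, -0.3]
grip_width: 0.0006
```

```bash
python3 look.py t18
```

```text
25.25 tcp cradle [-126.5   70.7] 0.016426192755416912 -92.98008831366725 [ 0.4524  0.0553 -0.3143]
```

View pics/t18.png

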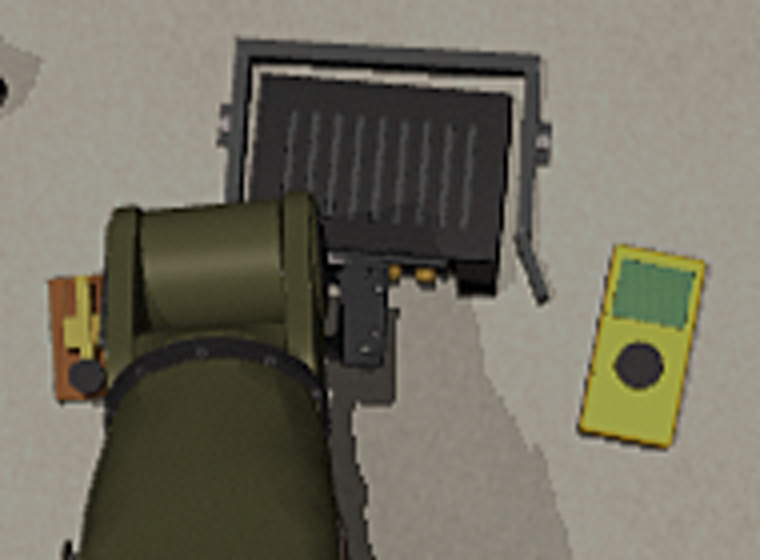

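```bash
python3 - <<'E'
from h import *;c=cams.calibration("top")
psu2(gz((262,73)),gz((513,95)),c)
E
```

```text
W 169.0 centre [-22.8  -1. ] psi -1.9 front corners [44.9 81.3] [ 39.3 -87.6] L rear [-85.4  72.1] R rear [-90.1 -69.8]
```

Call:
step_arm([
  {"slide": [0.036,0,0],"grip": 1,"spin": 0},
  {"slide": [0.036,0,0],"grip": 1,"spin": 0},
  {"slide": [0.036,0,0],"grip": 1,"spin": 0},
  {"slide": [0.034,0,0],"grip": 1,"spin": 0},
  {"slide": [0,0,0.014],"grip": 1,"spin": 0},
  {"slide": [0,0,0.012],"grip": 1,"spin": 0},
  {"slide": [0,0,0.004],"grip": 1,"spin": 0},
  {"slide": [0,0,0.004],"grip": 1,"spin": 0},
  {"slide": [0,0,0.004],"grip": 1,"spin": 0},
  {"slide": [0,0,0.004],"grip": 1,"spin": 0},
  {"slide": [0,0,0],"grip": 1,"spin": 0},
  {"slide": [0,0,-0.018],"grip": 1,"spin": 0},
  {"slide": [0,0,-0.018],"grip": 1,"spin": 0},
  {"slide": [0,0,0],"grip": 1,"spin": 0},
])

```text
time_s: 26.42
ee_pos: [0.5677, -0.0487, 0.0164]
eef_rot: [-1.572, 0.0, -1.622]
force: [-0.8, -0.2, -0.5]
grip_width: 0.0005
```

```bash
python3 look.py t19
```

```text
26.4667 tcp cradle [-120.8  -71. ] 0.016356348569607163 -92.9556812410988 [-0.767  -0.2233 -0.5074]
```

View pics/t19.png

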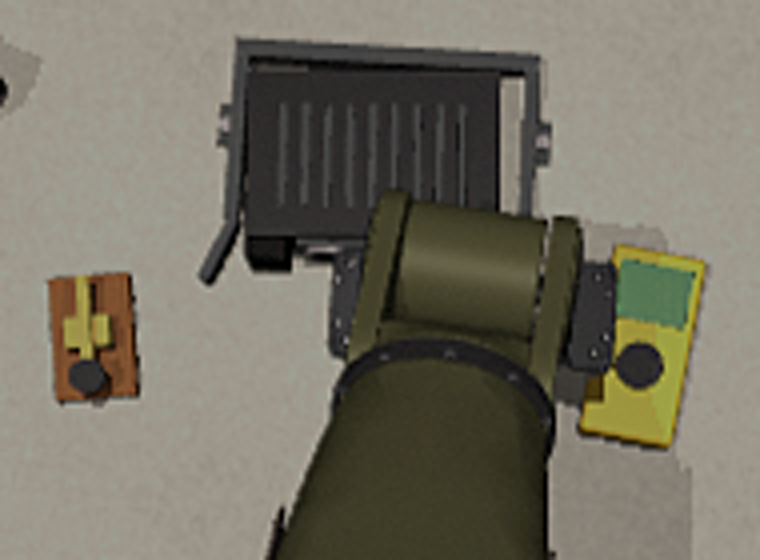

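```bash
python3 - <<'E'
from h import *;c=cams.calibration("top")
psu2(gz((249,67)),gz((500,74)),c)
E
```

```text
W 168.5 centre [-14.1   4.3] psi 1.58 front corners [48.6 90.3] [ 53.2 -78.1] L rear [-81.   73.4] R rear [-77.1 -68.5]
```

Call:
step_arm([
  {"slide": [-0.036,0,0],"grip": 1,"spin": 0},
  {"slide": [-0.036,0,0],"grip": 1,"spin": 0},
  {"slide": [-0.036,0,0],"grip": 1,"spin": 0},
  {"slide": [-0.036,0,0],"grip": 1,"spin": 0},
  {"slide": [0,0,0.015],"grip": 1,"spin": 0},
  {"slide": [0,0,0.013],"grip": 1,"spin": 0},
  {"slide": [0.0003,0,0.004],"grip": 1,"spin": 0},
  {"slide": [0.0003,0,0.004],"grip": 1,"spin": 0},
  {"slide": [0.0003,0,0.003],"grip": 1,"spin": 0},
  {"slide": [0.0003,0,0.003],"grip": 1,"spin": 0},
  {"slide": [0,0,0],"grip": 1,"spin": 0},
  {"slide": [0,0,-0.016],"grip": 1,"spin": 0},
  {"slide": [0,0,-0.016],"grip": 1,"spin": 0},
  {"slide": [0,0,0],"grip": 1,"spin": 0},
])

```text
time_s: 27.63
ee_pos: [0.5854, 0.0932, 0.0164]
eef_rot: [-1.572, -0.0, -1.623]
force: [0.6, -0.3, -0.4]
grip_width: 0.0005
```

```bash
python3 look.py t20
```

```text
27.6833 tcp cradle [-110.4   71.6] 0.016429871997316645 -92.96877255377537 [ 0.5759 -0.3449 -0.3622]
```

View pics/t20.png

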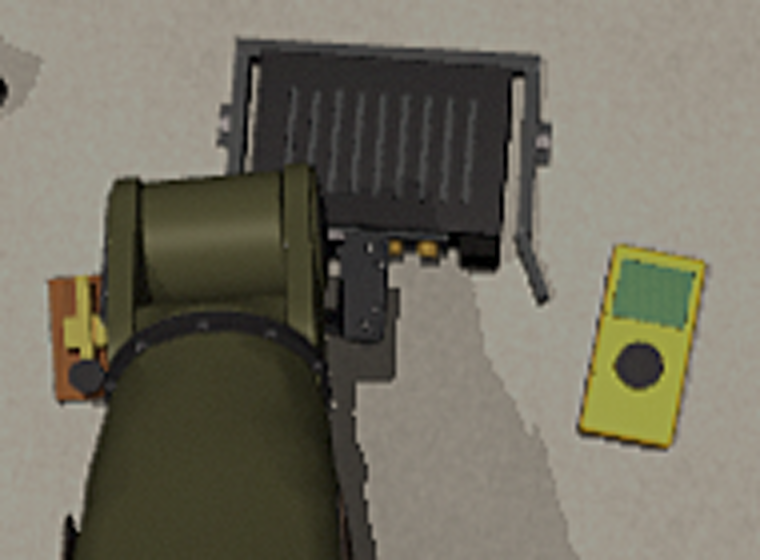

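```bash
python3 - <<'E'
from h import *;c=cams.calibration("top")
psu2(gz((262,51)),gz((513,69)),c)
E
```

```text
W 169.0 centre [-6.4 -1.1] psi -0.99 front corners [60.  82.3] [ 57.1 -86.7] L rear [-70.2  71. ] R rear [-72.6 -70.9]
```

Call:
step_arm([
  {"slide": [0.036,0,0],"grip": 1,"spin": 0},
  {"slide": [0.036,0,0],"grip": 1,"spin": 0},
  {"slide": [0.036,0,0],"grip": 1,"spin": 0},
  {"slide": [0.036,0,0],"grip": 1,"spin": 0},
  {"slide": [0,0,0.014],"grip": 1,"spin": 0},
  {"slide": [0,0,0.013],"grip": 1,"spin": 0},
  {"slide": [0,0,0.003],"grip": 1,"spin": 0},
  {"slide": [0,0,0.003],"grip": 1,"spin": 0},
  {"slide": [0,0,0.002],"grip": 1,"spin": 0},
  {"slide": [0,0,0.001],"grip": 1,"spin": 0},
  {"slide": [0,0,0],"grip": 1,"spin": 0},
])

```text
time_s: 28.6
ee_pos: [0.6147, -0.053, 0.0163]
eef_rot: [-1.573, -0.001, -1.622]
force: [-7.2, -5.0, 2.3]
grip_width: 0.0006
```

Call:
step_arm([
  {"slide": [0,0,-0.016],"grip": 1,"spin": 0},
  {"slide": [0,0,-0.014],"grip": 1,"spin": 0},
  {"slide": [-0.036,0,0],"grip": 1,"spin": 0},
  {"slide": [-0.036,0,0],"grip": 1,"spin": 0},
  {"slide": [-0.036,0,0],"grip": 1,"spin": 0},
  {"slide": [-0.036,0,0],"grip": 1,"spin": 0},
  {"slide": [0,0,0],"grip": 1,"spin": 0},
])

```text
time_s: 29.18
ee_pos: [0.5931, 0.0984, 0.0169]
eef_rot: [-1.57, 0.001, -1.618]
force: [0.5, 0.1, -0.1]
grip_width: 0.0006
```

```bash
python3 look.py t21; python3 w.py w21
```

```text
29.2333 tcp cradle [-103.    77.2] 0.016886589614844617 -92.70131644425437 [ 0.4825  0.1271 -0.0538]
29.2333 [0.5931 0.0959 0.0167] [-89.9445   0.0193 -92.728 ] [-0.614  0.17   0.498]
```

View pics/t21.png

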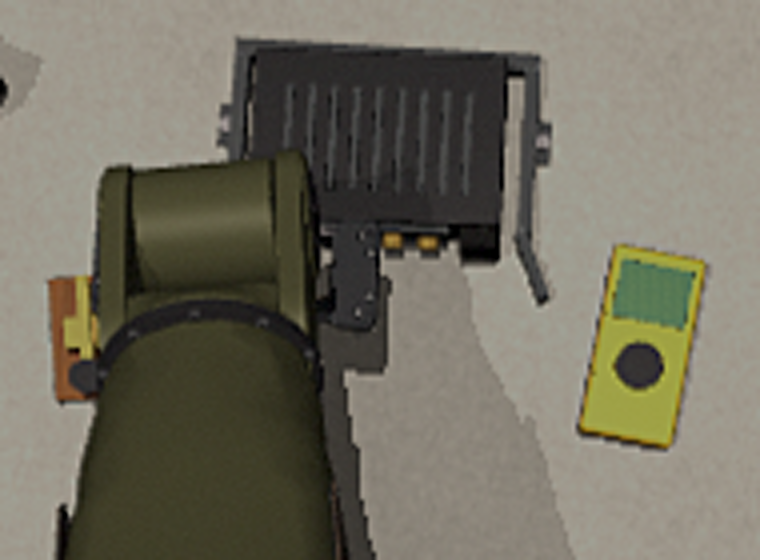

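View pics/w21.png

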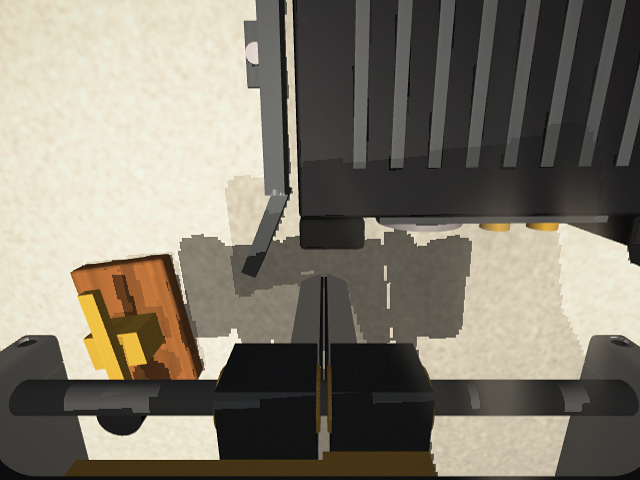

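```bash
python3 - <<'E'
from h import *;import pickle
c=cams.calibration("top");psu2(gz((258,49)),gz((508,58)),c)
o,w=pickle.load(open("pics/w21.pkl","rb"));print([cr(onz(w,p,.056)).round(1) for p in [(301,248),(364,247)]])
print(cr(get_obs()["ee_pos"]))
E
```

```text
W 168.0 centre [-2.1 -0.2] psi 1.1 front corners [61.3 85.1] [ 64.5 -82.9] L rear [-68.5  69.6] R rear [-65.7 -72.4]
[array([-65.3,  84.9]), array([-64.7,  57.5])]
[-102.9077   72.9442]
```

Call:
step_arm([
  {"slide": [0,0,0.013],"grip": 1,"spin": 0},
  {"slide": [0,0,0.012],"grip": 1,"spin": 0},
  {"slide": [0,0,0.002],"grip": 1,"spin": 0},
  {"slide": [0,0,0.001],"grip": 1,"spin": 0},
  {"slide": [0,0,0.001],"grip": 1,"spin": 0},
  {"slide": [0,0,0.001],"grip": 1,"spin": 0},
])

```text
time_s: 29.78
ee_pos: [0.6216, 0.0907, 0.0164]
eef_rot: [-1.573, -0.0, -1.623]
force: [-7.1, 1.6, 3.7]
grip_width: 0.0003
```

```bash
python3 -c "
from h import *
o=get_obs();print(cr(o['ee_pos']),o['force'])"
```

```text
[-74.1853  71.0204] [-7.1131  1.5766  3.6629]
```

Call:
step_arm([
  {"slide": [0,0,0.001],"grip": 1,"spin": 0},
  {"slide": [0,0,0],"grip": 1,"spin": 0},
])

```text
time_s: 29.95
ee_pos: [0.6221, 0.0909, 0.0164]
eef_rot: [-1.574, -0.0, -1.623]
force: [-10.7, -0.1, 4.7]
grip_width: 0.0006
```

Call:
step_arm([
  {"slide": [0,0,0.001],"grip": 1,"spin": 0},
  {"slide": [0,0,0],"grip": 1,"spin": 0},
])

```text
time_s: 30.12
ee_pos: [0.6221, 0.091, 0.0164]
eef_rot: [-1.577, -0.0, -1.623]
force: [-19.7, 0.8, 9.7]
grip_width: 0.0003
```

Call:
step_arm([
  {"slide": [0,0,-0.016],"grip": 1,"spin": 0},
  {"slide": [0,0,-0.014],"grip": 1,"spin": 0},
  {"slide": [0.036,0,0],"grip": 1,"spin": 0},
  {"slide": [0.036,0,0],"grip": 1,"spin": 0},
  {"slide": [0.036,0,0],"grip": 1,"spin": 0},
  {"slide": [0.036,0,0],"grip": 1,"spin": 0},
  {"slide": [0,0,0.014],"grip": 1,"spin": 0},
  {"slide": [0,0,0.01],"grip": 1,"spin": 0},
  {"slide": [0,0,0.002],"grip": 1,"spin": 0},
  {"slide": [0,0,0.001],"grip": 1,"spin": 0},
  {"slide": [0,0,0.001],"grip": 1,"spin": 0},
  {"slide": [0,0,0],"grip": 1,"spin": 0},
])

```text
time_s: 31.12
ee_pos: [0.6147, -0.0522, 0.0166]
eef_rot: [-1.571, -0.0, -1.622]
force: [-0.5, 0.2, 0.6]
grip_width: 0.0005
```

```bash
python3 -c "
from h import *
o=get_obs();print(cr(o['ee_pos']),o['force'])"
```

```text
[-73.6985 -72.0803] [-0.4891  0.2114  0.606 ]
```

Call:
step_arm([
  {"slide": [0,0,0.001],"grip": 1,"spin": 0},
  {"slide": [0,0,0],"grip": 1,"spin": 0},
])

```text
time_s: 31.28
ee_pos: [0.615, -0.0523, 0.0166]
eef_rot: [-1.573, -0.0, -1.622]
force: [-9.2, -0.1, 4.4]
grip_width: 0.0005
```

Call:
step_arm([
  {"slide": [0,0,0.001],"grip": 1,"spin": 0},
  {"slide": [0,0,0],"grip": 1,"spin": 0},
])

```text
time_s: 31.45
ee_pos: [0.6149, -0.0523, 0.0166]
eef_rot: [-1.576, 0.0, -1.622]
force: [-17.3, 0.4, 10.1]
grip_width: 0.0002
```

Call:
step_arm([
  {"slide": [0,0,0.001],"grip": 1,"spin": 0},
  {"slide": [0,0,0],"grip": 1,"spin": 0},
])

```text
time_s: 31.62
ee_pos: [0.6149, -0.0523, 0.0166]
eef_rot: [-1.579, 0.0, -1.622]
force: [-26.3, 0.7, 16.6]
grip_width: 0.0002
```

Call:
step_arm([
  {"slide": [0,0,-0.004],"grip": 1,"spin": 0},
  {"slide": [0,0,-0.02],"grip": 1,"spin": 0},
  {"slide": [-0.036,0,-0.008],"grip": 1,"spin": 0},
  {"slide": [-0.036,0,0],"grip": 1,"spin": 0},
  {"slide": [-0.036,0,0],"grip": 1,"spin": 0},
  {"slide": [-0.036,0,0],"grip": 1,"spin": 0},
  {"slide": [0,0,0.014],"grip": 1,"spin": 0},
  {"slide": [0,0,0.012],"grip": 1,"spin": 0},
  {"slide": [0,0,0.002],"grip": 1,"spin": 0},
  {"slide": [0,0,0.001],"grip": 1,"spin": 0},
  {"slide": [0,0,0],"grip": 1,"spin": 0},
])

```text
time_s: 32.53
ee_pos: [0.622, 0.0911, 0.0164]
eef_rot: [-1.571, -0.0, -1.623]
force: [0.2, 0.4, 0.1]
grip_width: 0.0001
```

Call:
step_arm([
  {"slide": [0,0,0.001],"grip": 1,"spin": 0},
  {"slide": [0,0,0],"grip": 1,"spin": 0},
])

```text
time_s: 32.7
ee_pos: [0.6221, 0.091, 0.0165]
eef_rot: [-1.574, -0.0, -1.623]
force: [-7.9, 0.2, 4.9]
grip_width: 0.0005
```

Call:
step_arm([
  {"slide": [0,0,0.001],"grip": 1,"spin": 0},
  {"slide": [0,0,0],"grip": 1,"spin": 0},
])

```text
time_s: 32.87
ee_pos: [0.6221, 0.091, 0.0165]
eef_rot: [-1.576, -0.0, -1.623]
force: [-17.5, 1.1, 11.0]
grip_width: 0.0002
```

Both corners now stop hard at the same depth (-73.7 and -73.5 mm). I'll retreat back and up, then check everything.

Call:
step_arm([
  {"slide": [0,0,-0.005],"grip": 1,"spin": 0},
  {"slide": [0,0,-0.025],"grip": 1,"spin": 0},
  {"slide": [0,0,-0.035],"grip": 1,"spin": 0},
  {"slide": [0,-0.03,-0.01],"grip": 1,"spin": 0},
  {"slide": [0,-0.04,0],"grip": 1,"spin": 0},
  {"slide": [0,-0.04,0],"grip": 1,"spin": 0},
  {"slide": [0,-0.04,0],"grip": 1,"spin": 0},
  {"slide": [0.035,-0.02,0],"grip": 0.5,"spin": 0},
  {"slide": [0.035,0,0],"grip": 0.5,"spin": 0},
  {"slide": [0,0,0],"grip": 0.5,"spin": 0},
  {"slide": [0,0,0],"grip": 0.5,"spin": 0},
])

```text
time_s: 33.78
ee_pos: [0.5457, 0.0237, 0.1869]
eef_rot: [-1.57, -0.0, -1.625]
force: [-0.6, 0.5, 0.5]
grip_width: 0.0223
```

```bash
python3 look.py t22; python3 w.py w22; python3 w.py s22 side; python3 w.py t22f top
```

```text
33.8333 tcp cradle [-146.5    0.2] 0.18690601629152578 -93.13099519355782 [-0.6231  0.4812  0.487 ]
33.8333 [0.5457 0.0248 0.1865] [-89.9956   0.0032 -93.0612] [-0.3575  0.4983 -0.7394]
33.8833 [0.5457 0.0254 0.1863] [-90.0201   0.0064 -92.9938] [-0.3302 -0.0913  0.1266]
33.9333 [0.5458 0.0258 0.1862] [-90.0324   0.0051 -92.9457] [-0.2784  0.0208  0.1662]
```

View pics/t22f.png

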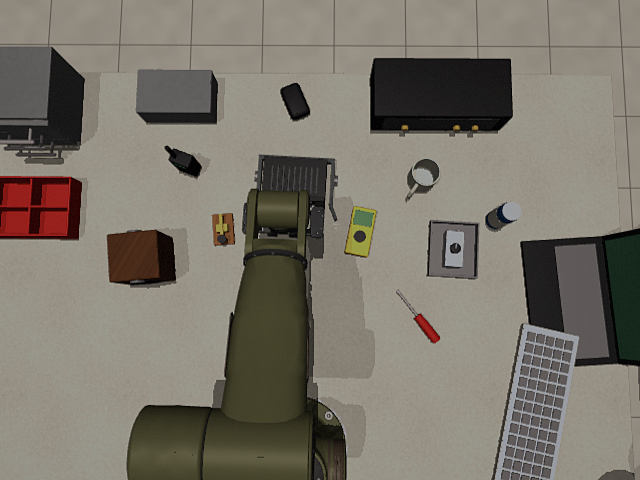

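View pics/w22.png

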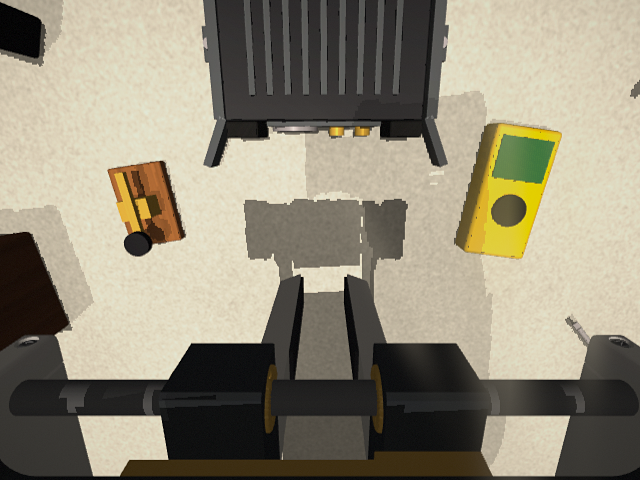

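View pics/s22.png

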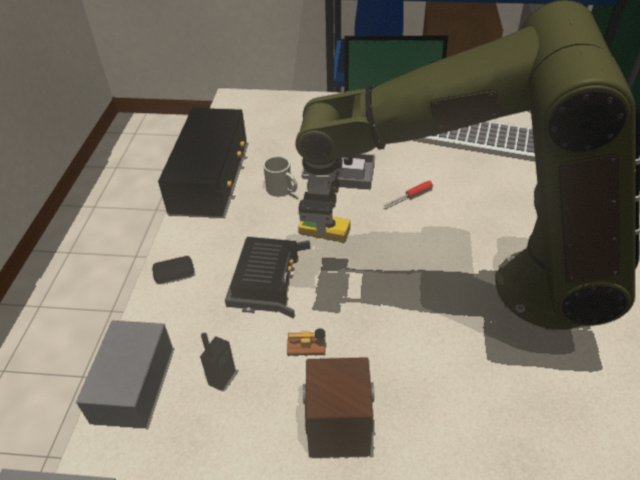

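View pics/t22.png

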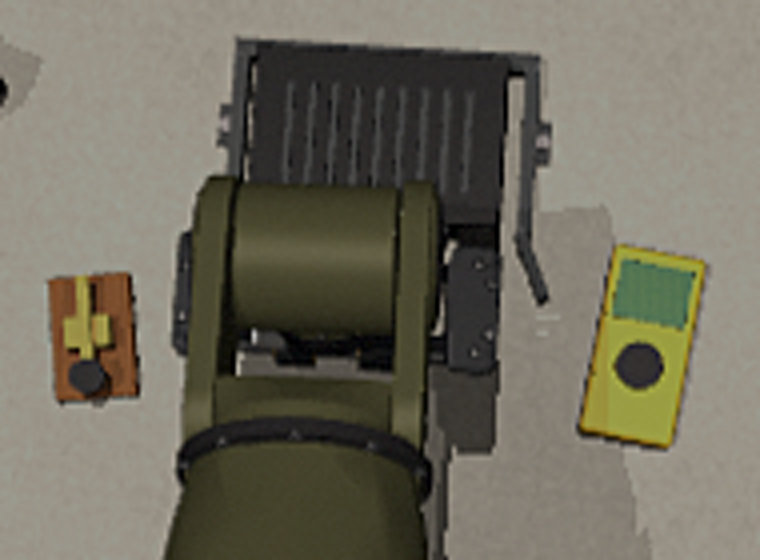

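```bash
python3 - <<'E'
from h import *;import pickle
o,w=pickle.load(open("pics/w22.pkl","rb"));print([cr(onz(w,p,.056)).round(1) for p in [(231,138),(268,137.5),(381,136.5),(421,136)]])
c=cams.calibration("top");psu2(gz((259,45)),gz((508,58)),c)
a=cv2.imread("pics/t22f.png").astype(int);b=cv2.imread("pics/top0.png").astype(int)
for n,(x0,y0,x1,y1) in dict(key=(205,205,238,250),meter=(343,203,378,260),radio=(160,140,205,180),mug=(402,155,442,203),screw=(395,288,442,345),can=(485,200,522,232),speaker=(105,228,176,288),tray=(425,218,480,280)).items():
    print(n,(abs(a-b)[y0:y1,x0:x1].max(2)>60).sum())
E
```

```text
[array([-64.4,  82.2]), array([-64. ,  49.8]), array([-63.4, -48.7]), array([-63. , -83.5])]
W 167.5 centre [-0.7  0.7] psi 0.15 front corners [64.1 84.6] [ 64.5 -82.9] L rear [-65.9  71.5] R rear [-65.5 -70.5]
key 0
meter 0
radio 0
mug 0
screw 0
can 0
speaker 0
tray 589
```

```bash
python3 -c "
from station import hand_in;print(hand_in())"
```

```text
the job is handed in; nothing more can be done
None
```

The job is done and handed in after about 34 s of the 72 s allowed; handing in gives no verdict.

- **Switch box:** I lifted it out of the cradle and set it down in the grey tray. The pictures show it flat, knob up and clear of the tray walls.
- **Power supply:** I walked it in with alternating closed-fingertip pushes, 8 or 9 on each rear rubber block. Its skew to the cradle, measured after each push, never exceeded about 6.2°. One last press on each block, up to 26 N on the right, met a hard stop at the same depth on both sides within about 0.2 mm.
- **Final measurements:** The top view puts the power supply's centre within 1 mm of home, at 0.15° askew. The wrist view puts the rear faces 1 to 2 mm further forward and about 0.5° askew, which is within the 2 mm calibration. The key, multimeter, radio, mug, screwdriver, spray can and loudspeaker show no change against the first picture. The arm is clear of everything, with the fingers partly open.
- **Not as planned:**
  - One early move call was refused whole because its rows lacked a key; nothing moved.
  - A few pushes had a slight sideways component, to bring the power supply back onto the cradle's centre line.
  - While setting the switch box down I pressed it onto the tray floor with up to about 10 N before releasing.

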